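# Unload the charging carousel

### The job

Switch the charging carousel off first by turning its timer knob back to the zero stop. Then turn the carousel to bring each green-topped (charged) power bank to the open front, take it out and put it in the blue tray, all of them lying or standing on the tray's floor, none stacked. Leave the red-topped one on the carousel, turned round to the middle of the open front so that it is seen, and do not disturb the other things on the desk.

Things in the scene. Friction and masses are not known exactly. Their poses are not given: they have to be found in the camera images.
- carousel: fixed base of the charging carousel; origin on the turntable's axis at desk level, z up, its open front faces its own -x (roughly towards the robot). A 4 mm clear plastic cover lies level over the turntable, underside 102 mm and top 106 mm above the desk, on four thin posts. The cover spans x -120 to +155 mm and y -167 to +167 mm except for the front cut-out: x below -40 mm, y from -80 to +80 mm, where a bay is open from above. Through the cover elsewhere nothing can be taken
- turntable: the turntable; origin on its axis at desk level, z up; turns both ways without stops; light friction, it stays where it is left (about 0.12 N m to turn). Round deck of radius 165 mm, deck surface 35 mm above the desk, five equal 72 degree bays between 12 mm high radial ribs, a 12 mm high hub of radius 65 mm and a 12 mm high rim; one bay is centred on its own -x, the others every 72 degrees. Power banks stand loose about 105 mm from the axis, at most one to a bay
- turn_bar (a point): centre of the orange bar on the turntable's spindle above the clear cover, by which the turntable is turned: 80 mm long along its x, 14 mm wide along its y, from 120 to 154 mm above the desk; this point is 137 mm above the desk, on the turntable's axis, and turns with it
- tray: fixed blue open tray, 320 mm long (its x) by 120 mm wide (its y), 18 mm high, walls and floor 5 mm; origin under its centre at desk level. It stands to the left or to the right of the carousel
- timer_box: fixed white box of the charging timer, 100 x 100 x 42 mm, origin under its centre; on top a black dial with the zero mark (red) towards its own +x. On the other side of the carousel from the tray
- timer (a joint): angle of the timer knob (rad): 0 at its zero stop, up to 5.2; grows clockwise seen from above, so turning back to zero is counter-clockwise; turns on the axis of the box, light friction (0.04 N m), stays where it is left. At 0 its red pointer lies on the red mark
- timer_grip (a point): point to grip on the timer knob's grey bar, on its axis 78 mm above the desk, turning with it: the bar is 56 mm long along x (red pointer on the +x half of its top), 14 mm wide along y, from 54 to 94 mm above the desk, standing on a disc of 30 mm radius
- flat: the red-topped, still flat power bank: an upright eight-sided black prism, 50 mm across the flats, 54 mm high, about 170 g, with a red top third. Origin at its centre (27 mm above its underside), z up through the top; x is square to one of the flats, so there is a flat every 45 degrees of yaw. 
- charged1: a green-topped, charged power bank: an upright eight-sided black prism, 50 mm across the flats, 54 mm high, about 170 g, with a green top third. Origin at its centre (27 mm above its underside), z up through the top; x is square to one of the flats, so there is a flat every 45 degrees of yaw. May be absent (None from the start)
- charged2: a green-topped, charged power bank: an upright eight-sided black prism, 50 mm across the flats, 54 mm high, about 170 g, with a green top third. Origin at its centre (27 mm above its underside), z up through the top; x is square to one of the flats, so there is a flat every 45 degrees of yaw. May be absent (None from the start)
- charged3: a green-topped, charged power bank: an upright eight-sided black prism, 50 mm across the flats, 54 mm high, about 170 g, with a green top third. Origin at its centre (27 mm above its underside), z up through the top; x is square to one of the flats, so there is a flat every 45 degrees of yaw. May be absent (None from the start)
- charged4: a green-topped, charged power bank: an upright eight-sided black prism, 50 mm across the flats, 54 mm high, about 170 g, with a green top third. Origin at its centre (27 mm above its underside), z up through the top; x is square to one of the flats, so there is a flat every 45 degrees of yaw. May be absent (None from the start)
- jar: bystander: glass jar with red screw lid, 72 mm across, 100 mm high, origin under its centre
- bell: bystander: steel desk bell, 80 mm across, 53 mm high, origin under its centre
- webcam_mount: bystander: white plastic webcam mount, 70 x 90 mm, 92 mm high, origin under its centre
- controller_grip: bystander: grey silicone controller grip, about 80 x 110 mm, 26 mm high, origin under its middle
Mind the look-alikes: they are no part of the job. Leave any orange or yellow look-alike of the charged4 alone.

How it is judged:
By the outcome, as a careful person would: the job done as asked, in the order asked, and still so for the second after the job is handed in, with the robot touching nothing.
Of charged1, charged2, charged3, charged4 only 2 to 4 are there at a start; the rules pass over those that are not, and their reading is None.
At some moment in a run one of charged1, charged2, charged3, charged4 may be knocked a few centimetres aside while the robot is not near it.
Once in a run the grip may slacken for a moment while it holds something.
It also fails if it takes over 210 s, if anything falls off the work surface, if the arm or the gripper's body presses on something with over 40 N, if the wrist force passes 120 N, or if a joint passes its speed limit or range.

### The arm

A 6-joint arm with a two-finger parallel gripper is mounted at the origin on the work surface. World frame = base frame: x ahead of the robot, y to its left, z up, the work surface at z = 0. Lengths are in m, angles in rad, forces in N, time in s.
With the tool pointing down it reaches from about 0.325 to 0.775 m from the base axis. Payload 5.5 kg.
Tool frame: the origin (TCP) lies midway between the tips of the shut fingers; the grasp point (between the pads) lies 19 mm behind it; y points along the fingers, z is the direction in which the jaws open and shut, and the axes are right-handed (so a half turn about y gives the same grasp; the last joint's range is limited). The gripper opens to 88 mm and grips with 3 to 60 N. Pads are 20 mm wide; open, the fingers measure 115 mm over their backs; the gripper's body (75 mm by 178 mm) begins 61 mm behind the grasp point.
Start: joints at [-1.179, 0.091, 1.231, -0, 1.82, -0.057], TCP at [0.26, -0.541, 0.223] pointing down, gripper open.
Joint ranges: [-2.87, 2.87], [-0.86, 2.18], [0.17, 2.46], [-1.51, 4.65], [0.06, 2.69], [-2.65, 2.65]. Speed limits (rad/s): [2.57, 2.57, 3.01, 3.14, 3.14, 3.14].

### API

Orientations are given as [roll, pitch, yaw] about the fixed x, y, z axes, in that order (R = Rz(yaw) Ry(pitch) Rx(roll)).
In Python, from station import arm, cams, job gives the robot as it stands.
- The arm moves only by the shell command python3 -m crank 'ROWS' [FORCE]. ROWS is JSON, a list of rows, each an object of numbers: "dx", "dy", "dz": the shift along the world's x, y, z in units of 50 cm (1.0 is 50 cm); "wx", "wy", "wz": the turn, a rotation vector about the world's x, y, z in units of 0.08 rad (1.0 is 0.08 rad); "grip": the gripper's target within -1 to 1 (shut at 1, half-way at 0, fully open at -1). A call has 1 to 10 rows; each row shifts and turns the commanded pose from where the row before left it; what a row does not reach is not made up. A row lasts 1/10 s, in which the tool goes at most 50 mm and 8.59 degrees, less where a joint would pass 70% of its speed; a pose out of reach is approached as far as the arm can. A call with a number of a shift or a turn outside -1 to 1 is refused whole. A call with a gripper value outside its range is refused whole. The fingers move at their own pace and stop on an object; FORCE is the grip in N (left out, the last holds). Time passes only in rows, so rows that do not move let the fingers close. It gives the time, the measured TCP pose, the force and the opening at its end, in the units of the state.
- arm.state(): the state, without advancing time (a new reading comes with each control period).
- cams.read_camera(name): name is "side" or "top"; returns the picture (384x512x3 uint8, red, green, blue); there is no depth.
- cams.camera_model(name): a dict with "fx", "fy", "cx", "cy" (pixels), "T" (4x4, takes a point from camera to world coordinates). Camera axes: x right, y down, z forward; pixel columns grow to the right and rows downward; lengths in m; the calibration is good to about 2 mm. A picture is of the moment at which its call begins. camera_model takes no time and is no camera call.
- job.job_done(): hands the job in, once; it reports no verdict.
Trained networks look in the newest picture that a camera, given by its name, has taken for a name from the list of things; names that differ only in an ending like _2 or _b are one class to them, and where a whole thing is asked for, a point or a joint stands for the part that bears it (a point fixed in the world has none). Each returns a list of dicts, best first, with "conf" (0 to 1); they miss things now and then, are a little off and sometimes report something else, mostly with a low value. They report only what shows in the picture. A call takes as long as a camera call. They do not tell look-alikes from the thing itself.
- cams.find_in(thing, camera): "rect" ([centre column, centre row, width, height] in pixels, round what is visible of it).
- cams.place_of(thing, camera): "uv" ([column, row] in pixels: a listed point, or the origin of a listed thing).
The state is a dict: "clock": time; "joints": joint angles; "joint_velocities": joint speeds; "joint_efforts": joint torques, N m; "eef_pos": TCP position; "eef_rot": TCP orientation; "force": force on the tool from outside, world axes, zero at the start; "ft_torque": the same for the moment, N m; "width": finger opening in m.
Only numpy, scipy, OpenCV 4.12 (cv2) and the standard library are available. Lean on these libraries where they do the work, as an engineer would, in place of code of your own. Each camera call takes 0.05 s, during which the arm holds its last target. There are 200 camera calls.

## Working session

There is one attempt and no reset: what is moved stays moved. The work goes in short steps, Python scripts to look and compute and a shell command to move; the robot and the scene stay as the last step left them, time stands still between calls to the robot, and variables do not carry over. Pictures are saved under pics/ and viewed, about 12 in all and at most 16, crops included, and the job is handed in when it is done.

```bash
mkdir -p pics
cat > h.py <<'E'
import numpy as np, cv2
from station import arm, cams, job
def snap(c,fn=None):
    im=cams.read_camera(c)
    if fn: cv2.imwrite('pics/'+fn,im[:,:,::-1])
    return im
def ray(c,uv,z):
    m=cams.camera_model(c);T=np.array(m['T'])
    d=T[:3,:3]@np.array([(uv[0]-m['cx'])/m['fx'],(uv[1]-m['cy'])/m['fy'],1])
    o=T[:3,3]; return o+d*(z-o[2])/d[2]
def proj(c,p):
    m=cams.camera_model(c);T=np.array(m['T']);q=T[:3,:3].T@(np.array(p)-T[:3,3])
    return np.array([m['fx']*q[0]/q[2]+m['cx'],m['fy']*q[1]/q[2]+m['cy']])
E
python3 - <<'E'
from h import *
a=snap('top');b=snap('side')
cv2.imwrite('pics/a.png',cv2.resize(a,(800,600),interpolation=2)[:,:,::-1]);cv2.imwrite('pics/b.png',b[:,:,::-1])
for n,z in [('carousel',0),('turn_bar',.137),('tray',0),('timer_box',0),('timer_grip',.078),('flat',.062),('charged1',.062),('jar',0),('bell',0),('webcam_mount',0),('controller_grip',0)]:
  for c in ('top','side'):
    print(n,c,[(round(r['conf'],2),np.round(r['uv']).astype(int).tolist(),np.round(ray(c,r['uv'],z)[:2],3).tolist()) for r in cams.place_of(n,c)][:6])
s=arm.state();print(s['clock'],s['eef_pos'],s['eef_rot'],s['width'])
for c in('top','side'): print(np.round(cams.camera_model(c)['T'],2).tolist())
E
```

```text
carousel top [(0.65, [261, 169], [0.618, 0.019])]
carousel side [(0.91, [219, 219], [0.619, 0.006])]
turn_bar top [(0.73, [261, 161], [0.603, 0.018])]
turn_bar side [(0.57, [216, 179], [0.607, 0.017])]
tray top []
tray side [(0.62, [171, 317], [0.461, 0.331])]
timer_box top [(0.8, [371, 229], [0.456, -0.328])]
timer_box side [(0.69, [331, 185], [0.469, -0.329])]
timer_grip top [(0.63, [373, 220], [0.471, -0.316]), (0.16, [155, 208], [0.458, 0.315])]
timer_grip side [(0.64, [335, 162], [0.467, -0.337]), (0.63, [243, 191], [0.579, -0.053]), (0.4, [207, 230], [0.536, 0.131])]
flat top [(0.52, [155, 210], [0.455, 0.317])]
flat side [(0.5, [205, 230], [0.556, 0.12])]
charged1 top [(0.79, [260, 201], [0.503, 0.011]), (0.72, [349, 293], [0.259, -0.255]), (0.67, [178, 132], [0.699, 0.278]), (0.61, [361, 182], [0.583, -0.283]), (0.39, [293, 170], [0.606, -0.08])]
charged1 side [(0.8, [289, 169], [0.562, -0.242]), (0.72, [256, 215], [0.497, -0.005]), (0.66, [242, 190], [0.599, -0.072])]
jar top [(0.94, [178, 131], [0.725, 0.293])]
jar side [(0.9, [107, 258], [0.728, 0.295])]
bell top [(0.65, [318, 251], [0.378, -0.173])]
bell side [(0.9, [334, 221], [0.366, -0.177])]
webcam_mount top [(0.69, [360, 142], [0.733, -0.288])]
webcam_mount side [(0.96, [254, 162], [0.743, -0.298]), (0.37, [259, 284], [0.375, 0.137])]
controller_grip top [(0.61, [216, 243], [0.378, 0.137])]
controller_grip side [(0.98, [260, 283], [0.376, 0.133])]
1.2 [ 0.2603225  -0.54058859  0.2226279 ] [-1.57084481e+00 -3.89128777e-06 -2.69280415e+00] 0.08783602117630923
[[0.08, -0.97, 0.22, 0.24], [-1.0, -0.07, 0.02, -0.01], [-0.0, -0.22, -0.97, 1.33], [0.0, 0.0, 0.0, 1.0]]
[[-0.77, -0.34, 0.54, -0.15], [-0.64, 0.44, -0.63, 0.79], [-0.02, -0.83, -0.55, 0.79], [0.0, 0.0, 0.0, 1.0]]
```

View pics/a.png

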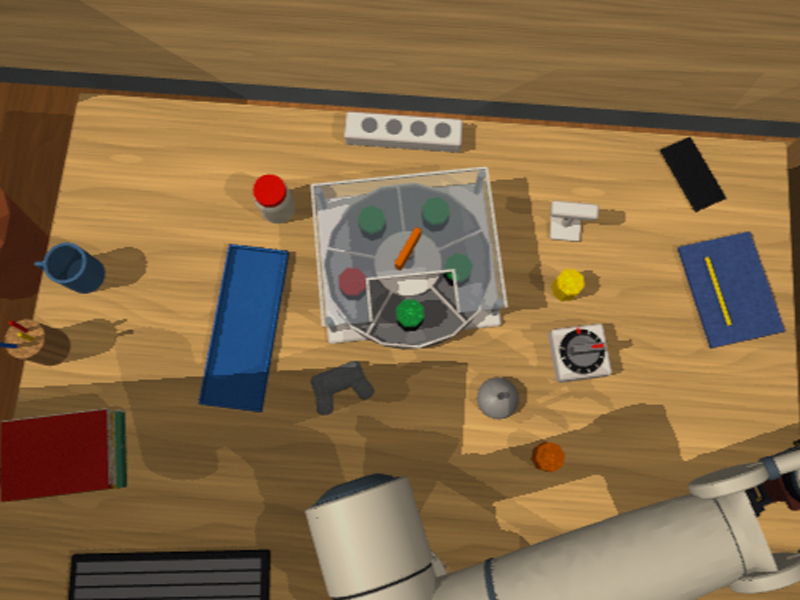

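View pics/b.png

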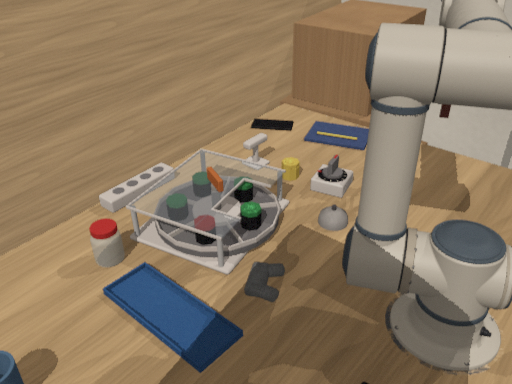

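```bash
python3 - <<'E'
from h import *
a=cv2.resize(cv2.imread('pics/a.png'),(512,384),interpolation=cv2.INTER_AREA);b=cv2.imread('pics/b.png')
H=lambda im:cv2.cvtColor(im,cv2.COLOR_BGR2HSV)
def blobs(im,c,lo,hi,z,roi,nm,amin=6):
  m=cv2.inRange(H(im),lo,hi);k=np.zeros_like(m);x0,y0,x1,y1=roi;k[y0:y1,x0:x1]=m[y0:y1,x0:x1]
  n,l,st,ce=cv2.connectedComponentsWithStats(k)
  for i in range(1,n):
    if st[i,4]<amin: continue
    ys,xs=np.where(l==i);P=np.array([ray(c,(x,y),z)[:2] for x,y in zip(xs,ys)])
    r=cv2.minAreaRect((P*1000).astype(np.float32)); 
    w,v=np.linalg.eigh(np.cov(P.T)) ; d=v[:,1]
    print(nm,c,st[i,4],'px',np.round(ce[i]),'w',np.round(P.mean(0),4),'axis deg',round(np.degrees(np.arctan2(d[1],d[0])),1),'rect',np.round(r[0]),np.round(r[1]),round(r[2],1))
blobs(a,'top',(5,150,120),(18,255,255),.150,(240,130,290,185),'bar')
blobs(b,'side',(5,150,120),(18,255,255),.145,(195,150,235,200),'bar')
blobs(a,'top',(0,150,120),(6,255,255),.094,(345,200,400,250),'ptr')
blobs(a,'top',(100,120,40),(125,255,255),.012,(120,150,190,270),'tray',200)
blobs(a,'top',(50,100,30),(85,255,255),.089,(205,100,325,225),'green')
blobs(a,'top',(50,60,30),(85,255,255),.089,(205,100,325,225),'green2')
s=800/512
for n,p in dict(cutFL=(367,282),cutFR=(455,270),BL=(312,185),BR=(488,168),FL=(328,340),FR=(506,307)).items(): print(n,np.round(ray('top',np.array(p)/s,.106)[:2],3))
E
python3 - <<'E'
import cv2
a=cv2.imread('pics/a.png')
c=cv2.hconcat([cv2.resize(a[160:360,300:520],(440,400)),cv2.resize(a[310:390,540:620],(360,360)) .copy()[0:360] if 0 else cv2.copyMakeBorder(cv2.resize(a[310:390,540:620],(350,350)),0,50,0,0,0)])
cv2.imwrite('pics/c.png',c)
E
```

```text
bar top 134 px [261. 158.] w [0.609  0.0191] axis deg 155.3 rect [609.  19.] [14. 82.] 65.4
bar side 217 px [215. 179.] w [0.6034 0.0265] axis deg 148.6 rect [605.  26.] [ 28. 119.] 64.1
ptr top 8 px [370. 211.] w [ 0.4915 -0.3022] axis deg -135.3 rect [ 492. -303.] [6. 6.] 1.2
ptr top 17 px [382. 221.] w [ 0.4656 -0.337 ] axis deg 106.2 rect [ 466. -337.] [ 6. 17.] 4.3Traceback (most recent call last):
  File "<stdin>", line 16, in <module>
  File "<stdin>", line 9, in blobs
  File "h.py", line 8, in ray
    m=cams.camera_model(c);T=np.array(m['T'])
ValueError: time passes only in moves, steps and waits
```

View pics/c.png

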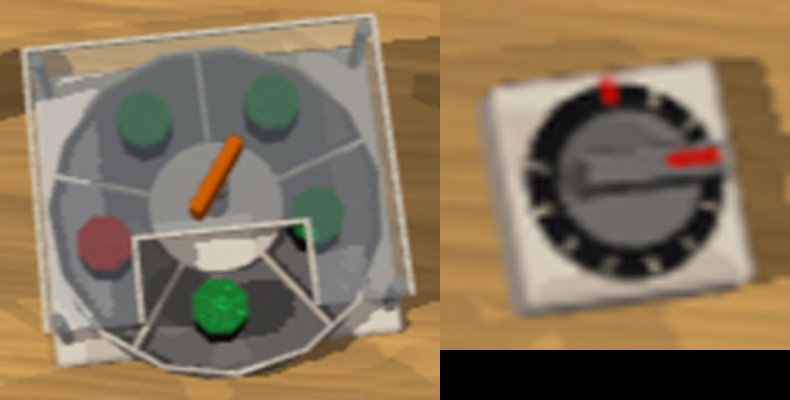

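```bash
sed -i 's/^def snap/from functools import lru_cache\n@lru_cache(None)\ndef CM(c): return cams.camera_model(c)\ndef snap/; s/m=cams.camera_model(c)/m=CM(c)/' h.py
cat >> h.py <<'E'
def blobs(im,c,lo,hi,z,roi,amin=6):
    "im RGB; blobs -> list of (px, centre uv, world xy, axis deg, minAreaRect mm)"
    m=cv2.inRange(cv2.cvtColor(im,cv2.COLOR_RGB2HSV),lo,hi);k=np.zeros_like(m);x0,y0,x1,y1=roi;k[y0:y1,x0:x1]=m[y0:y1,x0:x1]
    n,l,st,ce=cv2.connectedComponentsWithStats(k);out=[]
    for i in range(1,n):
        if st[i,4]<amin: continue
        ys,xs=np.where(l==i);P=np.array([ray(c,(x,y),z)[:2] for x,y in zip(xs,ys)])
        d=np.linalg.eigh(np.cov(P.T))[1][:,1];r=cv2.minAreaRect((P*1000).astype(np.float32))
        out.append((int(st[i,4]),np.round(ce[i]).astype(int).tolist(),np.round(P.mean(0),4).tolist(),round(float(np.degrees(np.arctan2(d[1],d[0]))),1),[np.round(q,1).tolist() for q in r]))
    return out
E
python3 - <<'E'
from h import *
a=cv2.resize(cv2.imread('pics/a.png'),(512,384),interpolation=cv2.INTER_AREA)[:,:,::-1].copy()
for nm,lo,hi,z,roi,k in [('tray',(100,120,40),(125,255,255),.012,(120,150,190,270),200),('g',(50,100,30),(85,255,255),.089,(205,100,325,225),10),('g2',(50,60,30),(85,255,255),.089,(205,100,325,225),10),('red',(0,60,60),(10,140,255),.089,(205,160,240,200),10)]:
  for o in blobs(a,'top',lo,hi,z,roi,k): print(nm,o)
s=800/512
for n,p in dict(cutL=(367,279),cutR=(454,271),BL=(312,185),BR=(488,168),FL=(322,325),FR=(506,307)).items(): print(n,np.round(ray('top',np.array(p)/s,.106)[:2],3))
# timer: pointer tip / tail in crop
f=lambda u,v:(np.array([540+(u-440)*80/350,310+v*80/350])/s)
for n,p,z in [('ptr out',f(718,156),.094),('ptr in',f(668,160),.094),('mark',f(608,92),.05),('boxTL',f(487,103),.042),('TR',f(715,63),.042),('BR',f(752,277),.042),('BL',f(520,312),.042)]: print(n,np.round(ray('top',p,z)[:2],4))
E
```

```text
tray (4037, [156, 210], [0.4649, 0.3271], 177.1, [[469.1, 327.0], [120.0, 318.6], 87.2])
g (13, [287, 176], [0.5777, -0.0608], 46.7, [[578.0, -60.9], [11.9, 7.9], 29.5])
g (269, [262, 200], [0.5007, 0.0072], -175.4, [[500.4, 6.7], [50.0, 51.8], 4.3])
g2 (236, [278, 135], [0.7039, -0.0274], -178.0, [[703.8, -27.6], [52.7, 49.2], 14.3])
g2 (233, [237, 140], [0.6771, 0.0929], -165.2, [[676.9, 92.7], [49.9, 51.2], 69.7])
g2 (194, [294, 170], [0.5985, -0.0798], -144.6, [[598.3, -79.9], [50.3, 42.5], 47.9])
g2 (20, [287, 176], [0.5784, -0.0619], -146.7, [[577.2, -60.6], [15.0, 11.7], 3.5])
g2 (287, [262, 200], [0.5012, 0.007], 95.9, [[501.9, 6.8], [53.0, 51.9], 4.3])
red (96, [225, 178], [0.5579, 0.1199], 135.6, [[558.0, 122.3], [35.1, 43.8], 47.3])
red (10, [229, 184], [0.5408, 0.1058], 138.0, [[542.8, 106.1], [7.9, 18.8], 57.0])
cutL [0.555 0.089]
cutR [ 0.582 -0.07 ]
BL [0.731 0.209]
BR [ 0.791 -0.122]
FL [0.463 0.163]
FR [ 0.522 -0.168]
ptr out [ 0.4659 -0.3491]
ptr in [ 0.4627 -0.3285]
mark [ 0.4984 -0.3136]
boxTL [ 0.4912 -0.2633]
TR [ 0.5164 -0.3616]
BR [ 0.4241 -0.3786]
BL [ 0.4016 -0.2799]
```

```bash
python3 -m crank '[{"dx":0.04,"dy":0.044,"wz":1,"grip":-1},{"dx":0.04,"dy":0.044,"wz":1},{"dx":0.04,"dy":0.044,"wz":1},{"dx":0.04,"dy":0.044,"wz":1},{"dx":0.04,"dy":0.044,"wz":1},{"dx":0.04,"dy":0.044,"wz":1},{"dx":0.04,"dy":0.044,"wz":1},{"dx":0.04,"dy":0.044,"wz":1},{"dx":0.04,"dy":0.044,"wz":1},{"dx":0.04,"dy":0.036,"wz":1}]'
python3 -m crank '[{"wz":1,"dz":-0.03},{"wz":1,"dz":-0.03},{"wz":1,"dz":-0.03},{"wz":1,"dz":-0.03},{"wz":1,"dz":-0.03},{"wz":1,"dz":-0.03},{"dx":0}]'
python3 - <<'E'
from h import *
a=snap('top');b=snap('side')
cv2.imwrite('pics/d.png',cv2.hconcat([cv2.resize(a[170:270,320:420],(400,400),interpolation=2),cv2.resize(b[120:220,290:390],(400,400),interpolation=2)])[:,:,::-1])
s=arm.state();print(s['eef_pos'],s['eef_rot'],s['joints'])
E
```

```text
[ 0.26030978 -0.54059256  0.2226125 ] [-1.57086648e+00 -3.85185338e-05 -2.69278822e+00] [-1.17870840e+00  9.11220242e-02  1.23070977e+00 -4.37841019e-05
  1.81982872e+00 -5.67272933e-02]invalid input
invalid input
```

View pics/d.png

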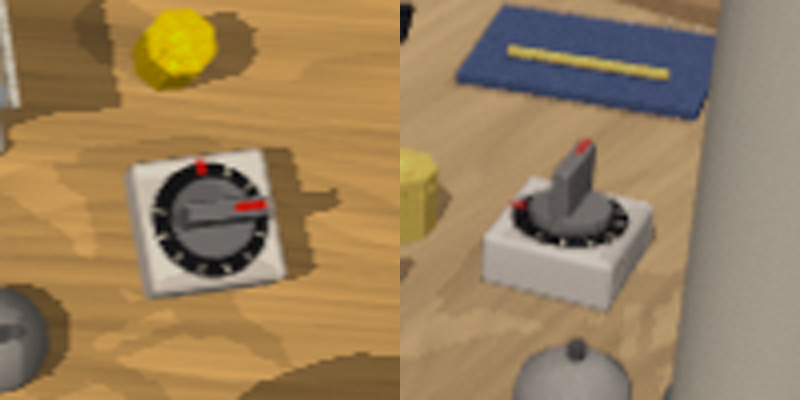

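```bash
python3 -m crank '[{"dx":0.04,"dy":0.044,"dz":0,"wx":0,"wy":0,"wz":1,"grip":-1},{"dx":0.04,"dy":0.044,"dz":0,"wx":0,"wy":0,"wz":1,"grip":-1}]'
```

```text
clock: 1.5
eef_pos: [0.3003, -0.4964, 0.2223]
eef_rot: [-1.571, 0.0, -2.531]
force: [0.7, -0.1, -0.0]
width: 0.0879
```

```bash
python3 -m crank '[{"dx":0.04,"dy":0.043,"dz":0,"wx":0,"wy":0,"wz":1,"grip":-1},{"dx":0.04,"dy":0.043,"dz":0,"wx":0,"wy":0,"wz":1,"grip":-1},{"dx":0.04,"dy":0.043,"dz":0,"wx":0,"wy":0,"wz":1,"grip":-1},{"dx":0.04,"dy":0.043,"dz":0,"wx":0,"wy":0,"wz":1,"grip":-1},{"dx":0.04,"dy":0.043,"dz":0,"wx":0,"wy":0,"wz":1,"grip":-1},{"dx":0.04,"dy":0.043,"dz":0,"wx":0,"wy":0,"wz":1,"grip":-1},{"dx":0.04,"dy":0.043,"dz":0,"wx":0,"wy":0,"wz":1,"grip":-1},{"dx":0.044,"dy":0.042,"dz":0,"wx":0,"wy":0,"wz":1,"grip":-1},{"dx":0,"dy":0,"dz":-0.04,"wx":0,"wy":0,"wz":1,"grip":-1},{"dx":0,"dy":0,"dz":-0.04,"wx":0,"wy":0,"wz":1,"grip":-1}]'
python3 -m crank '[{"dx":0,"dy":0,"dz":-0.04,"wx":0,"wy":0,"wz":1,"grip":-1},{"dx":0,"dy":0,"dz":-0.04,"wx":0,"wy":0,"wz":1,"grip":-1},{"dx":0,"dy":0,"dz":-0.03,"wx":0,"wy":0,"wz":1,"grip":-1},{"dx":0,"dy":0,"dz":0,"wx":0,"wy":0,"wz":1.0,"grip":-1},{"dx":0,"dy":0,"dz":0,"wx":0,"wy":0,"wz":0.2,"grip":-1},{"dx":0,"dy":0,"dz":0,"wx":0,"wy":0,"wz":0,"grip":-1}]'
python3 - <<'E'
from h import *
a=snap('top');b=snap('side')
cv2.imwrite('pics/e.png',cv2.hconcat([cv2.resize(a[170:270,320:420],(400,400),interpolation=2),cv2.resize(b[120:220,290:390],(400,400),interpolation=2)])[:,:,::-1])
s=arm.state();print(s['eef_pos'],s['eef_rot'],s['joints'])
E
```

```text
clock: 2.5
eef_pos: [0.4634, -0.3245, 0.1829]
eef_rot: [-1.569, -0.001, -1.727]
force: [-0.7, 0.4, -0.5]
width: 0.0879
clock: 3.1
eef_pos: [0.4625, -0.3252, 0.1281]
eef_rot: [-1.57, -0.001, -1.398]
force: [-0.1, 0.1, 0.0]
width: 0.088
[ 0.46260025 -0.32530165  0.12834747] [-1.56997637e+00 -9.18618792e-04 -1.39832444e+00] [-6.73031915e-01 -9.93987601e-04  1.49205762e+00  4.22330902e-06
  1.64929769e+00 -8.45503841e-01]
```

View pics/e.png

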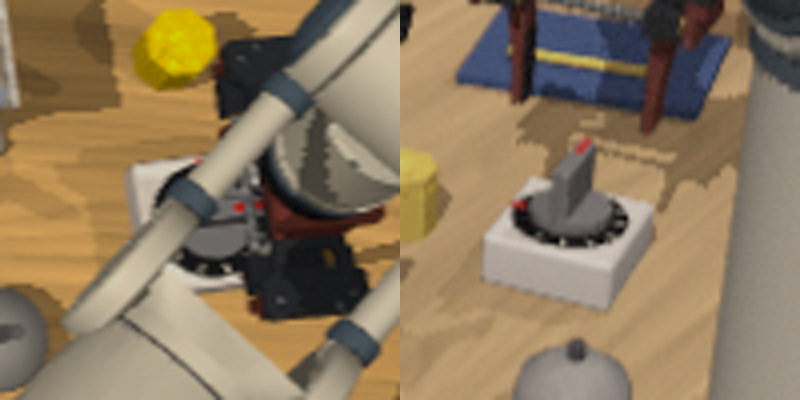

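Run:
```python
from h import *
print(proj('side',(.4626,-.3253,.128)),proj('side',(.4626,-.3253,.094)), proj('top',(.4626,-.3253,.094)))
```

```text
[335.65502119 148.21446139] [334.74986979 158.71243421] [377.83421006 221.74464256]
```

```bash
python3 -m crank '[{"dx":-0.002,"dy":0.007,"dz":-0.04,"wx":0,"wy":0,"wz":0,"grip":-1},{"dx":0,"dy":0,"dz":-0.04,"wx":0,"wy":0,"wz":0,"grip":-1},{"dx":0,"dy":0,"dz":-0.03,"wx":0,"wy":0,"wz":0,"grip":-1},{"dx":0,"dy":0,"dz":-0.024,"wx":0,"wy":0,"wz":0,"grip":-1},{"dx":0,"dy":0,"dz":0,"wx":0,"wy":0,"wz":0,"grip":-1}]'
python3 -m crank '[{"dx":0,"dy":0,"dz":0,"wx":0,"wy":0,"wz":0,"grip":0},{"dx":0,"dy":0,"dz":0,"wx":0,"wy":0,"wz":0,"grip":1},{"dx":0,"dy":0,"dz":0,"wx":0,"wy":0,"wz":0,"grip":1},{"dx":0,"dy":0,"dz":0,"wx":0,"wy":0,"wz":0,"grip":1},{"dx":0,"dy":0,"dz":0,"wx":0,"wy":0,"wz":0,"grip":1},{"dx":0,"dy":0,"dz":0,"wx":0,"wy":0,"wz":0,"grip":1},{"dx":0,"dy":0,"dz":0,"wx":0,"wy":0,"wz":0,"grip":1},{"dx":0,"dy":0,"dz":0,"wx":0,"wy":0,"wz":0,"grip":1}]' 20
python3 -c "from h import *; print(arm.state()['ft_torque'])"
```

```text
clock: 3.7
eef_pos: [0.4605, -0.321, 0.0586]
eef_rot: [-1.573, 0.002, -1.397]
force: [-1.1, -0.1, 0.1]
width: 0.0877
clock: 4.5
eef_pos: [0.4613, -0.3216, 0.0606]
eef_rot: [-1.571, 0.0, -1.397]
force: [-0.4, 0.8, 0.5]
width: 0.0273
[-0.02945918 -0.08510972 -0.03318539]
```

```bash
python3 -m crank '[{"dx":0,"dy":0,"dz":0,"wx":0,"wy":0,"wz":0,"grip":1},{"dx":0,"dy":0,"dz":0,"wx":0,"wy":0,"wz":0,"grip":1},{"dx":0,"dy":0,"dz":0,"wx":0,"wy":0,"wz":0,"grip":1},{"dx":0,"dy":0,"dz":0,"wx":0,"wy":0,"wz":0,"grip":1}]' 20
python3 -c "from h import *; print(arm.state()['ft_torque'])"
```

```text
clock: 4.9
eef_pos: [0.4654, -0.3209, 0.0606]
eef_rot: [-1.562, -0.002, -1.395]
force: [16.6, 0.5, -6.4]
width: 0.0141
[-0.06596238 -2.39938639 -0.00362967]
```

```bash
python3 -m crank '[{"dx":0.01,"dy":0,"dz":0,"wx":0,"wy":0,"wz":0,"grip":1},{"dx":0,"dy":0,"dz":0,"wx":0,"wy":0,"wz":0,"grip":1}]'
python3 -m crank '[{"dx":0,"dy":0,"dz":0,"wx":0,"wy":0,"wz":1,"grip":1},{"dx":0,"dy":0,"dz":0,"wx":0,"wy":0,"wz":1,"grip":1},{"dx":0,"dy":0,"dz":0,"wx":0,"wy":0,"wz":1,"grip":1},{"dx":0,"dy":0,"dz":0,"wx":0,"wy":0,"wz":1,"grip":1},{"dx":0,"dy":0,"dz":0,"wx":0,"wy":0,"wz":1,"grip":1},{"dx":0,"dy":0,"dz":0,"wx":0,"wy":0,"wz":1,"grip":1},{"dx":0,"dy":0,"dz":0,"wx":0,"wy":0,"wz":1,"grip":1},{"dx":0,"dy":0,"dz":0,"wx":0,"wy":0,"wz":1,"grip":1},{"dx":0,"dy":0,"dz":0,"wx":0,"wy":0,"wz":1,"grip":1},{"dx":0,"dy":0,"dz":0,"wx":0,"wy":0,"wz":1,"grip":1}]'
python3 -c "from h import *; print(arm.state()['ft_torque'],arm.state()['joints'])"
```

```text
clock: 5.1
eef_pos: [0.4658, -0.321, 0.0605]
eef_rot: [-1.573, 0.002, -1.397]
force: [-2.9, 3.4, 2.5]
width: 0.0141
clock: 6.1
eef_pos: [0.4653, -0.3216, 0.0605]
eef_rot: [-1.572, 0.002, -0.594]
force: [-3.6, 1.1, 0.8]
width: 0.0141
[ 0.14124534  0.4759137  -0.06820545] [-6.64259592e-01  3.04594559e-02  1.58145939e+00 -1.25121620e-03
  1.53190569e+00 -1.64088453e+00]
```

```bash
python3 -m crank '[{"dx":0,"dy":0,"dz":0,"wx":0,"wy":0,"wz":1,"grip":1},{"dx":0,"dy":0,"dz":0,"wx":0,"wy":0,"wz":1,"grip":1},{"dx":0,"dy":0,"dz":0,"wx":0,"wy":0,"wz":1,"grip":1},{"dx":0,"dy":0,"dz":0,"wx":0,"wy":0,"wz":1,"grip":1},{"dx":0,"dy":0,"dz":0,"wx":0,"wy":0,"wz":1,"grip":1},{"dx":0,"dy":0,"dz":0,"wx":0,"wy":0,"wz":1,"grip":1},{"dx":0,"dy":0,"dz":0,"wx":0,"wy":0,"wz":1,"grip":1},{"dx":0,"dy":0,"dz":0,"wx":0,"wy":0,"wz":1,"grip":1}]'
for i in 1 2 ; do python3 -c "from h import *; print(arm.state()['ft_torque'],arm.state()['joints'][5])"
[ $i = 1 ] && python3 -m crank '[{"dx":0,"dy":0,"dz":0,"wx":0,"wy":0,"wz":0.7,"grip":1},{"dx":0,"dy":0,"dz":0,"wx":0,"wy":0,"wz":0.7,"grip":1}]'; done
```

```text
clock: 6.9
eef_pos: [0.4651, -0.3222, 0.0605]
eef_rot: [-1.571, 0.003, 0.046]
force: [-4.2, -1.9, 1.6]
width: 0.0138
[-0.12433716  0.47800548 -0.07338624] -2.280879026303888
clock: 7.1
eef_pos: [0.4651, -0.3222, 0.0605]
eef_rot: [-1.571, 0.003, 0.157]
force: [-3.9, -0.7, 0.2]
width: 0.0142
[-0.13948712  0.53420455 -0.05720924] -2.391955958359857
```

```bash
python3 -m crank '[{"dx":0,"dy":0,"dz":0,"wx":0,"wy":0,"wz":0.5,"grip":1},{"dx":0,"dy":0,"dz":0,"wx":0,"wy":0,"wz":0.3,"grip":1}]'
python3 -c "from h import *; print(arm.state()['ft_torque'],arm.state()['joints'][5])"
python3 -m crank '[{"dx":0,"dy":0,"dz":0,"wx":0,"wy":0,"wz":0.5,"grip":1},{"dx":0,"dy":0,"dz":0,"wx":0,"wy":0,"wz":0.3,"grip":1}]'
python3 -c "from h import *; print(arm.state()['ft_torque'],arm.state()['joints'][5])"
```

```text
clock: 7.3
eef_pos: [0.4651, -0.3223, 0.0605]
eef_rot: [-1.571, 0.003, 0.219]
force: [-5.3, -2.1, 1.0]
width: 0.0139
[-0.25503563  0.70535963 -0.3237667 ] -2.454765506939482
clock: 7.5
eef_pos: [0.4654, -0.3222, 0.0605]
eef_rot: [-1.571, 0.002, 0.283]
force: [-4.3, -1.5, 1.2]
width: 0.0147
[-0.28202448  0.63646135 -0.59055546] -2.518116642021486
```

```bash
python3 -m crank '[{"dx":0,"dy":0,"dz":0,"wx":0,"wy":0,"wz":0,"grip":0},{"dx":0,"dy":0,"dz":0,"wx":0,"wy":0,"wz":0,"grip":-0.4},{"dx":0,"dy":0,"dz":0,"wx":0,"wy":0,"wz":0,"grip":-0.4},{"dx":0,"dy":0,"dz":0.06,"wx":0,"wy":0,"wz":0,"grip":-0.4},{"dx":0,"dy":0,"dz":0.08,"wx":0,"wy":0,"wz":0,"grip":-1},{"dx":0,"dy":0,"dz":0.09,"wx":0,"wy":0,"wz":0,"grip":-1},{"dx":0,"dy":0.08,"dz":0.05,"wx":0,"wy":0,"wz":-0.4,"grip":-1},{"dx":0,"dy":0.08,"dz":0,"wx":0,"wy":0,"wz":-0.4,"grip":-1},{"dx":0.01,"dy":0.08,"dz":0,"wx":0,"wy":0,"wz":-0.3,"grip":-1},{"dx":0.01,"dy":0.08,"dz":0,"wx":0,"wy":0,"wz":-0.2,"grip":-1}]'
python3 -m crank '[{"dx":0.01,"dy":0.08,"dz":0,"wx":0,"wy":0,"wz":0,"grip":-1},{"dx":0.01,"dy":0.08,"dz":0,"wx":0,"wy":0,"wz":0,"grip":-1},{"dx":0.01,"dy":0.08,"dz":0,"wx":0,"wy":0,"wz":0,"grip":-1},{"dx":0.01,"dy":0.06,"dz":0,"wx":0,"wy":0,"wz":0,"grip":-1},{"dx":0.01,"dy":0.038,"dz":0,"wx":0,"wy":0,"wz":0,"grip":-1},{"dx":0,"dy":0,"dz":0,"wx":0,"wy":0,"wz":0,"grip":-1}]'
python3 - <<'E'
from h import *
a=snap('top');b=snap('side')
cv2.imwrite('pics/f.png',cv2.hconcat([cv2.resize(a[170:270,320:420],(400,400),interpolation=2),cv2.resize(b[120:270,160:310],(400,400),interpolation=2)])[:,:,::-1])
s=arm.state();print(s['eef_pos'],s['eef_rot'],s['joints'])
for c in ('top','side'): print([(round(r['conf'],2),np.round(r['uv']).astype(int).tolist(),np.round(ray(c,r['uv'],.062)[:2],3).tolist()) for r in cams.place_of('charged1',c)])
print(blobs(a,'top',(0,150,120),(6,255,255),.094,(345,200,400,250)))
E
```

```text
clock: 8.5
eef_pos: [0.4765, -0.16, 0.2012]
eef_rot: [-1.571, -0.002, 0.178]
force: [0.5, -0.9, -0.1]
width: 0.0871
clock: 9.1
eef_pos: [0.5016, 0.01, 0.2007]
eef_rot: [-1.57, -0.001, 0.183]
force: [-0.8, 0.3, 0.1]
width: 0.0879
[0.50132228 0.00758612 0.20060449] [-1.57101906e+00  1.09193199e-04  1.80353635e-01] [-5.25649521e-02 -1.78059483e-01  1.53111152e+00 -2.47775908e-04
  1.78859544e+00 -1.80376846e+00]
[(0.79, [362, 180], [0.589, -0.286]), (0.77, [260, 201], [0.505, 0.012]), (0.52, [349, 294], [0.258, -0.255])]
[(0.92, [384, 212], [0.249, -0.214]), (0.9, [241, 191], [0.598, -0.068]), (0.89, [250, 217], [0.503, 0.009]), (0.7, [287, 167], [0.576, -0.251])]
[]
```

View pics/f.png

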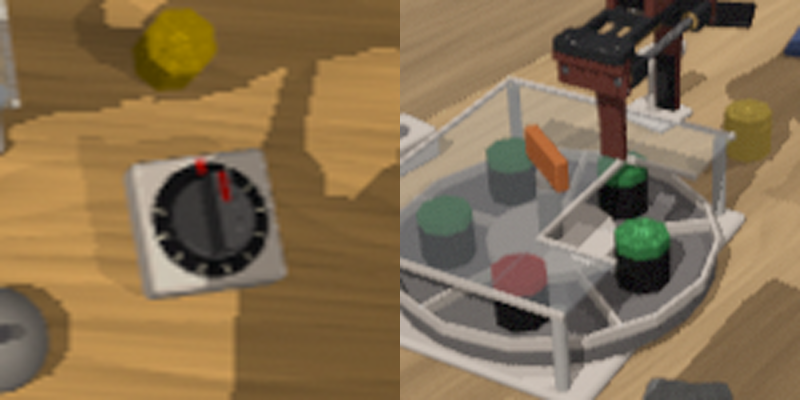

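```bash
python3 -m crank '[{"dx":0.004,"dy":0.004,"dz":-0.06,"wx":0,"wy":0,"wz":0,"grip":-1},{"dx":0,"dy":0,"dz":-0.06,"wx":0,"wy":0,"wz":0,"grip":-1},{"dx":0,"dy":0,"dz":-0.06,"wx":0,"wy":0,"wz":0,"grip":-1},{"dx":0,"dy":0,"dz":-0.06,"wx":0,"wy":0,"wz":0,"grip":-1},{"dx":0,"dy":0,"dz":-0.055,"wx":0,"wy":0,"wz":0,"grip":-1},{"dx":0,"dy":0,"dz":0,"wx":0,"wy":0,"wz":0,"grip":1},{"dx":0,"dy":0,"dz":0,"wx":0,"wy":0,"wz":0,"grip":1},{"dx":0,"dy":0,"dz":0,"wx":0,"wy":0,"wz":0,"grip":1},{"dx":0,"dy":0,"dz":0,"wx":0,"wy":0,"wz":0,"grip":1},{"dx":0,"dy":0,"dz":0,"wx":0,"wy":0,"wz":0,"grip":1}]' 30
python3 -m crank '[{"dx":0,"dy":0,"dz":0,"wx":0,"wy":0,"wz":0,"grip":1},{"dx":0,"dy":0,"dz":0,"wx":0,"wy":0,"wz":0,"grip":1},{"dx":0,"dy":0,"dz":0,"wx":0,"wy":0,"wz":0,"grip":1}]'
```

```text
clock: 10.3
eef_pos: [0.5044, 0.0089, 0.0549]
eef_rot: [-1.572, -0.003, 0.179]
force: [1.1, -2.0, 1.7]
width: 0.0512
clock: 10.6
eef_pos: [0.5044, 0.0091, 0.0549]
eef_rot: [-1.572, -0.003, 0.179]
force: [-0.5, -1.1, 6.8]
width: 0.0508
```

```bash
python3 -m crank '[{"dx":0,"dy":0,"dz":0.03,"wx":0,"wy":0,"wz":0,"grip":1},{"dx":0,"dy":0,"dz":0.06,"wx":0,"wy":0,"wz":0,"grip":1},{"dx":0,"dy":0,"dz":0.06,"wx":0,"wy":0,"wz":0,"grip":1},{"dx":0,"dy":0,"dz":0.04,"wx":0,"wy":0,"wz":0,"grip":1},{"dx":0,"dy":0.04,"dz":0,"wx":0,"wy":0,"wz":-0.4,"grip":1},{"dx":0.016,"dy":0.07,"dz":0,"wx":0,"wy":0,"wz":-0.4,"grip":1},{"dx":0.016,"dy":0.08,"dz":0,"wx":0,"wy":0,"wz":-0.4,"grip":1},{"dx":0.017,"dy":0.08,"dz":0,"wx":0,"wy":0,"wz":-0.4,"grip":1},{"dx":0.018,"dy":0.08,"dz":0,"wx":0,"wy":0,"wz":-0.4,"grip":1},{"dx":0.018,"dy":0.08,"dz":0,"wx":0,"wy":0,"wz":-0.4,"grip":1}]'
python3 -m crank '[{"dx":0.018,"dy":0.08,"dz":0,"wx":0,"wy":0,"wz":-0.4,"grip":1},{"dx":0.025,"dy":0.07,"dz":0,"wx":0,"wy":0,"wz":0,"grip":1},{"dx":0.025,"dy":0.045,"dz":0,"wx":0,"wy":0,"wz":0,"grip":1},{"dx":0,"dy":0,"dz":0,"wx":0,"wy":0,"wz":0,"grip":1},{"dx":0,"dy":0,"dz":0,"wx":0,"wy":0,"wz":0,"grip":1}]'
```

```text
clock: 11.6
eef_pos: [0.5455, 0.2263, 0.1485]
eef_rot: [-1.571, 0.001, -0.014]
force: [0.8, 0.5, -1.3]
width: 0.0508
clock: 12.1
eef_pos: [0.5794, 0.322, 0.1476]
eef_rot: [-1.572, 0.002, -0.044]
force: [-0.4, -0.5, -1.0]
width: 0.0506
```

```bash
python3 -m crank '[{"dx":0,"dy":0,"dz":-0.06,"wx":0,"wy":0,"wz":0,"grip":1},{"dx":0,"dy":0,"dz":-0.06,"wx":0,"wy":0,"wz":0,"grip":1},{"dx":0,"dy":0,"dz":-0.06,"wx":0,"wy":0,"wz":0,"grip":1},{"dx":0,"dy":0,"dz":-0.035,"wx":0,"wy":0,"wz":0,"grip":1},{"dx":0,"dy":0,"dz":-0.02,"wx":0,"wy":0,"wz":0,"grip":1},{"dx":0,"dy":0,"dz":-0.006,"wx":0,"wy":0,"wz":0,"grip":1},{"dx":0,"dy":0,"dz":0,"wx":0,"wy":0,"wz":0,"grip":1}]'
```

```text
clock: 12.8
eef_pos: [0.5803, 0.3219, 0.0287]
eef_rot: [-1.57, -0.001, -0.045]
force: [-0.3, 0.1, -0.8]
width: 0.0503
```

```bash
python3 -m crank '[{"dx":0,"dy":0,"dz":0,"wx":0,"wy":0,"wz":0,"grip":-0.6},{"dx":0,"dy":0,"dz":0,"wx":0,"wy":0,"wz":0,"grip":-0.6},{"dx":0,"dy":0,"dz":0,"wx":0,"wy":0,"wz":0,"grip":-0.6},{"dx":0,"dy":0,"dz":0.04,"wx":0,"wy":0,"wz":0,"grip":-0.6},{"dx":0,"dy":0,"dz":0.08,"wx":0,"wy":0,"wz":0,"grip":-0.6},{"dx":0,"dy":0,"dz":0.09,"wx":0,"wy":0,"wz":0,"grip":-0.8},{"dx":0,"dy":0,"dz":0.09,"wx":0,"wy":0,"wz":0,"grip":-0.8},{"dx":0,"dy":0,"dz":0.04,"wx":0,"wy":0,"wz":0,"grip":-0.8},{"dx":0,"dy":0,"dz":0,"wx":0,"wy":0,"wz":0,"grip":-0.8}]'
python3 - <<'E'
from h import *
a=snap('top');b=snap('side')
for c in ('top','side'): print([(round(r['conf'],2),np.round(r['uv']).astype(int).tolist(),np.round(ray(c,r['uv'],.062)[:2],3).tolist(),np.round(ray(c,r['uv'],.032)[:2],3).tolist()) for r in cams.place_of('charged1',c)])
print(blobs(a,'top',(5,150,120),(18,255,255),.150,(240,130,290,185)))
print(blobs(a,'top',(50,100,30),(85,255,255),.059,(120,140,190,270)))
cv2.imwrite('pics/g.png',cv2.hconcat([a[100:300,110:320],b[130:330,110:320]])[:,:,::-1])
print(arm.state()['joints'])
E
```

```text
clock: 13.7
eef_pos: [0.5813, 0.3227, 0.2037]
eef_rot: [-1.566, -0.008, -0.045]
force: [-0.6, 0.7, 0.7]
width: 0.079
[(0.88, [348, 297], [0.249, -0.253], [0.249, -0.258]), (0.86, [365, 184], [0.58, -0.293], [0.588, -0.3]), (0.62, [160, 169], [0.578, 0.317], [0.586, 0.325]), (0.39, [293, 172], [0.601, -0.078], [0.61, -0.079])]
[(0.89, [384, 213], [0.245, -0.211], [0.262, -0.252]), (0.83, [244, 194], [0.582, -0.06], [0.612, -0.094]), (0.56, [138, 282], [0.541, 0.344], [0.569, 0.326])]
[(110, [260, 158], [0.6072, 0.0204], 154.7, [[609.3, 19.3], [13.1, 77.9], 64.5])]
[(35, [166, 167], [0.5862, 0.3025], -150.9, [[587.0, 302.3], [36.9, 9.9], 27.7])]
[ 4.55532424e-01  2.62750550e-01  1.08848805e+00  1.99876327e-05
  1.79443584e+00 -1.07048356e+00]
```

```bash
python3 -m crank '[{"dx":0.005,"dy":-0.06,"dz":0,"wx":0,"wy":0,"wz":-0.6,"grip":-0.4},{"dx":0.006,"dy":-0.08,"dz":0,"wx":0,"wy":0,"wz":-0.6,"grip":-0.4},{"dx":0.006,"dy":-0.08,"dz":0,"wx":0,"wy":0,"wz":-0.6,"grip":-0.4},{"dx":0.006,"dy":-0.08,"dz":0,"wx":0,"wy":0,"wz":-0.6,"grip":-0.4},{"dx":0.006,"dy":-0.08,"dz":0,"wx":0,"wy":0,"wz":-0.6,"grip":-0.4},{"dx":0.006,"dy":-0.08,"dz":0,"wx":0,"wy":0,"wz":-0.6,"grip":-0.4},{"dx":0.006,"dy":-0.08,"dz":0,"wx":0,"wy":0,"wz":-0.6,"grip":-0.4},{"dx":0.012,"dy":-0.067,"dz":0,"wx":0,"wy":0,"wz":-0.7,"grip":-0.4},{"dx":0,"dy":0,"dz":-0.04,"wx":0,"wy":0,"wz":0,"grip":-0.4},{"dx":0,"dy":0,"dz":0,"wx":0,"wy":0,"wz":0,"grip":-0.4}]'
```

```text
clock: 14.9
eef_pos: [0.6045, 0.0173, 0.1723]
eef_rot: [-1.574, 0.008, -0.439]
force: [-0.3, 0.1, -0.6]
width: 0.0617
```

View pics/g.png

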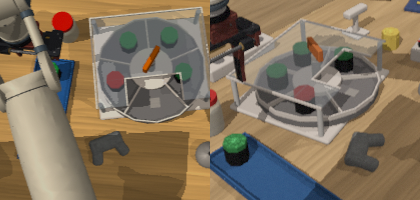

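```bash
python3 -m crank '[{"dx":0.007,"dy":0.003,"dz":-0.04,"wx":0,"wy":0,"wz":0,"grip":-0.4},{"dx":0,"dy":0,"dz":-0.04,"wx":0,"wy":0,"wz":0,"grip":-0.4},{"dx":0,"dy":0,"dz":-0.026,"wx":0,"wy":0,"wz":0,"grip":-0.4},{"dx":0,"dy":0,"dz":0,"wx":0,"wy":0,"wz":0,"grip":0.2}]' 20
python3 -m crank '[{"dx":0,"dy":0,"dz":0,"wx":0,"wy":0,"wz":0,"grip":1},{"dx":0,"dy":0,"dz":0,"wx":0,"wy":0,"wz":0,"grip":1},{"dx":0,"dy":0,"dz":0,"wx":0,"wy":0,"wz":0,"grip":1},{"dx":0,"dy":0,"dz":0,"wx":0,"wy":0,"wz":0,"grip":1},{"dx":0,"dy":0,"dz":0,"wx":0,"wy":0,"wz":0,"grip":1},{"dx":0,"dy":0,"dz":0,"wx":0,"wy":0,"wz":0,"grip":1},{"dx":0,"dy":0,"dz":0,"wx":0,"wy":0,"wz":0,"grip":1}]'
```

```text
clock: 15.3
eef_pos: [0.6082, 0.0206, 0.1213]
eef_rot: [-1.573, 0.005, -0.436]
force: [-0.6, -0.5, -0.6]
width: 0.0564
clock: 16.0
eef_pos: [0.61, 0.0199, 0.125]
eef_rot: [-1.571, -0.001, -0.437]
force: [-0.3, -0.6, 1.5]
width: 0.0138
```

```bash
python3 -m crank '[{"dx":0,"dy":0,"dz":0,"wx":0,"wy":0,"wz":-0.4,"grip":1},{"dx":0,"dy":0,"dz":0,"wx":0,"wy":0,"wz":-0.7,"grip":1},{"dx":0,"dy":0,"dz":0,"wx":0,"wy":0,"wz":-1,"grip":1},{"dx":0,"dy":0,"dz":0,"wx":0,"wy":0,"wz":-1,"grip":1},{"dx":0,"dy":0,"dz":0,"wx":0,"wy":0,"wz":-1,"grip":1},{"dx":0,"dy":0,"dz":0,"wx":0,"wy":0,"wz":-1,"grip":1},{"dx":0,"dy":0,"dz":0,"wx":0,"wy":0,"wz":-1,"grip":1},{"dx":0,"dy":0,"dz":0,"wx":0,"wy":0,"wz":-1,"grip":1},{"dx":0,"dy":0,"dz":0,"wx":0,"wy":0,"wz":-1,"grip":1},{"dx":0,"dy":0,"dz":0,"wx":0,"wy":0,"wz":-1,"grip":1}]'
python3 -m crank '[{"dx":0,"dy":0,"dz":0,"wx":0,"wy":0,"wz":-1,"grip":1},{"dx":0,"dy":0,"dz":0,"wx":0,"wy":0,"wz":-1,"grip":1},{"dx":0,"dy":0,"dz":0,"wx":0,"wy":0,"wz":-1,"grip":1},{"dx":0,"dy":0,"dz":0,"wx":0,"wy":0,"wz":-1,"grip":1},{"dx":0,"dy":0,"dz":0,"wx":0,"wy":0,"wz":-1,"grip":1},{"dx":0,"dy":0,"dz":0,"wx":0,"wy":0,"wz":-1,"grip":1},{"dx":0,"dy":0,"dz":0,"wx":0,"wy":0,"wz":-0.6,"grip":1},{"dx":0,"dy":0,"dz":0,"wx":0,"wy":0,"wz":-0.3,"grip":1},{"dx":0,"dy":0,"dz":0,"wx":0,"wy":0,"wz":0,"grip":1}]'
python3 - <<'E'
from h import *
a=snap('top');b=snap('side')
for c in ('top','side'): print([(round(r['conf'],2),np.round(r['uv']).astype(int).tolist(),np.round(ray(c,r['uv'],.062)[:2],3).tolist()) for r in cams.place_of('charged1',c)])
print(arm.state()['ft_torque'],arm.state()['joints'])
E
```

```text
clock: 17.0
eef_pos: [0.6113, 0.0211, 0.1251]
eef_rot: [-1.567, 0.0, -1.167]
force: [7.1, 4.6, -0.0]
width: 0.0139
clock: 17.9
eef_pos: [0.6127, 0.0213, 0.1251]
eef_rot: [-1.564, 0.003, -1.716]
force: [13.5, 4.8, -2.0]
width: 0.0136
[(0.62, [160, 168], [0.582, 0.319]), (0.62, [348, 294], [0.256, -0.254]), (0.6, [362, 181], [0.587, -0.286]), (0.34, [295, 176], [0.587, -0.084])]
[(0.97, [247, 215], [0.513, 0.01]), (0.87, [289, 166], [0.574, -0.259]), (0.67, [247, 188], [0.596, -0.09]), (0.67, [384, 215], [0.243, -0.203]), (0.61, [137, 278], [0.552, 0.336])]
[ 0.60078917 -1.65509611 -0.05093304] [-0.02215408  0.1216248   1.37038548  0.00240168  1.64264782  0.12294724]
```

```bash
python3 -m crank '[{"dx":-0.008,"dy":0,"dz":0,"wx":0,"wy":0,"wz":0,"grip":0.2},{"dx":0,"dy":0,"dz":0,"wx":0,"wy":0,"wz":0,"grip":0},{"dx":0,"dy":0,"dz":0,"wx":0,"wy":0,"wz":0,"grip":-0.2},{"dx":0,"dy":0,"dz":0.06,"wx":0,"wy":0,"wz":0,"grip":-0.2},{"dx":0,"dy":0,"dz":0.08,"wx":0,"wy":0,"wz":-1,"grip":-1},{"dx":-0.02,"dy":-0.003,"dz":0.01,"wx":0,"wy":0,"wz":-1,"grip":-1},{"dx":-0.02,"dy":-0.003,"dz":0,"wx":0,"wy":0,"wz":-1,"grip":-1},{"dx":-0.02,"dy":-0.003,"dz":0,"wx":0,"wy":0,"wz":-1,"grip":-1},{"dx":-0.02,"dy":-0.003,"dz":0,"wx":0,"wy":0,"wz":-1,"grip":-1},{"dx":-0.02,"dy":-0.003,"dz":0,"wx":0,"wy":0,"wz":-1,"grip":-1}]'
python3 -m crank '[{"dx":-0.02,"dy":-0.003,"dz":0,"wx":0,"wy":0,"wz":-1,"grip":-1},{"dx":-0.02,"dy":-0.003,"dz":0,"wx":0,"wy":0,"wz":-1,"grip":-1},{"dx":-0.02,"dy":-0.003,"dz":0,"wx":0,"wy":0,"wz":-1,"grip":-1},{"dx":-0.02,"dy":-0.003,"dz":0,"wx":0,"wy":0,"wz":-1,"grip":-1},{"dx":-0.01,"dy":-0.003,"dz":0,"wx":0,"wy":0,"wz":-1,"grip":-1},{"dx":0,"dy":0,"dz":0,"wx":0,"wy":0,"wz":-1,"grip":-1},{"dx":0,"dy":0,"dz":0,"wx":0,"wy":0,"wz":-1,"grip":-1},{"dx":0,"dy":0,"dz":0,"wx":0,"wy":0,"wz":-1,"grip":-1},{"dx":0,"dy":0,"dz":0,"wx":0,"wy":0,"wz":-1,"grip":-1},{"dx":0,"dy":0,"dz":0,"wx":0,"wy":0,"wz":-0.6,"grip":-1}]'
python3 - <<'E'
from h import *
a=snap('top');b=snap('side')
for c in ('top','side'): print([(round(r['conf'],2),np.round(r['uv']).astype(int).tolist(),np.round(ray(c,r['uv'],.062)[:2],3).tolist()) for r in cams.place_of('charged1',c)])
print(blobs(a,'top',(5,150,120),(18,255,255),.150,(240,130,290,185)))
print(blobs(a,'top',(50,100,30),(85,255,255),.087,(205,160,325,225)))
cv2.imwrite('pics/k.png',cv2.hconcat([cv2.resize(a[100:240,190:330],(400,400)),cv2.resize(b[140:280,120:330],(400,267)) if 0 else cv2.resize(b[130:270,150:290],(400,400))])[:,:,::-1])
s=arm.state();print(s['eef_pos'],s['eef_rot'],s['joints'])
E
```

```text
clock: 19.1
eef_pos: [0.5551, 0.0121, 0.1995]
eef_rot: [-1.571, -0.001, -2.2]
force: [-0.4, 0.0, -0.2]
width: 0.0874
clock: 20.1
eef_pos: [0.5105, 0.0047, 0.1995]
eef_rot: [-1.571, -0.001, -2.968]
force: [0.4, -0.1, -0.1]
width: 0.0877
[(0.81, [349, 294], [0.258, -0.255]), (0.76, [263, 196], [0.519, 0.005]), (0.7, [158, 170], [0.575, 0.322]), (0.66, [364, 180], [0.59, -0.291])]
[(0.95, [246, 217], [0.509, 0.018]), (0.81, [138, 281], [0.544, 0.342]), (0.64, [213, 220], [0.569, 0.078]), (0.58, [290, 164], [0.58, -0.268]), (0.56, [382, 214], [0.247, -0.201]), (0.55, [244, 189], [0.597, -0.079])]
[]
[(226, [263, 198], [0.5093, 0.003], 103.7, [[508.5, 2.9], [41.4, 49.2], 4.3])]
[0.51065978 0.00478904 0.19954445] [-1.57081016e+00 -4.14527800e-04 -2.96359246e+00] [-5.71920185e-02 -1.52676715e-01  1.51034975e+00 -8.50789834e-05
  1.78432596e+00  1.33558611e+00]
```

View pics/k.png

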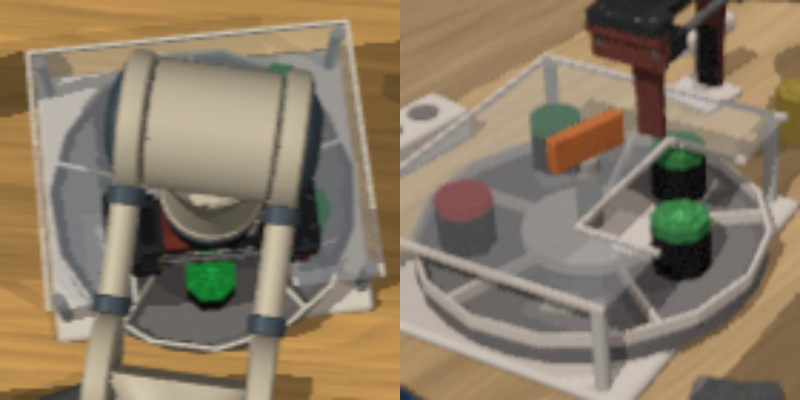

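```bash
python3 -m crank '[{"dx":0.002,"dy":0.004,"dz":-0.06,"wx":0,"wy":0,"wz":0,"grip":-1},{"dx":0,"dy":0,"dz":-0.06,"wx":0,"wy":0,"wz":0,"grip":-1},{"dx":0,"dy":0,"dz":-0.06,"wx":0,"wy":0,"wz":0,"grip":-1},{"dx":0,"dy":0,"dz":-0.06,"wx":0,"wy":0,"wz":0,"grip":-1},{"dx":0,"dy":0,"dz":-0.05,"wx":0,"wy":0,"wz":0,"grip":-1},{"dx":0,"dy":0,"dz":0,"wx":0,"wy":0,"wz":0,"grip":1},{"dx":0,"dy":0,"dz":0,"wx":0,"wy":0,"wz":0,"grip":1},{"dx":0,"dy":0,"dz":0,"wx":0,"wy":0,"wz":0,"grip":1},{"dx":0,"dy":0,"dz":0,"wx":0,"wy":0,"wz":0,"grip":1},{"dx":0,"dy":0,"dz":0,"wx":0,"wy":0,"wz":0,"grip":1}]' 30
python3 -m crank '[{"dx":0,"dy":0,"dz":0,"wx":0,"wy":0,"wz":0,"grip":1},{"dx":0,"dy":0,"dz":0,"wx":0,"wy":0,"wz":0,"grip":1},{"dx":0,"dy":0,"dz":0,"wx":0,"wy":0,"wz":0,"grip":1}]'
```

```text
clock: 21.3
eef_pos: [0.5129, 0.0064, 0.0564]
eef_rot: [-1.569, 0.003, -2.965]
force: [0.3, -2.9, 1.3]
width: 0.0513
clock: 21.6
eef_pos: [0.5129, 0.0066, 0.0564]
eef_rot: [-1.57, 0.003, -2.965]
force: [-0.1, -0.6, 6.8]
width: 0.0506
```

```bash
python3 -m crank '[{"dx":0,"dy":0,"dz":0.03,"wx":0,"wy":0,"wz":0,"grip":1},{"dx":0,"dy":0,"dz":0.06,"wx":0,"wy":0,"wz":0,"grip":1},{"dx":0,"dy":0,"dz":0.06,"wx":0,"wy":0,"wz":0,"grip":1},{"dx":0,"dy":0,"dz":0.04,"wx":0,"wy":0,"wz":0,"grip":1},{"dx":0,"dy":0.04,"dz":0,"wx":0,"wy":0,"wz":0,"grip":1},{"dx":-0.002,"dy":0.07,"dz":0,"wx":0,"wy":0,"wz":0,"grip":1},{"dx":-0.002,"dy":0.08,"dz":0,"wx":0,"wy":0,"wz":0,"grip":1},{"dx":-0.002,"dy":0.08,"dz":0,"wx":0,"wy":0,"wz":0,"grip":1},{"dx":-0.002,"dy":0.08,"dz":0,"wx":0,"wy":0,"wz":0,"grip":1},{"dx":-0.002,"dy":0.08,"dz":0,"wx":0,"wy":0,"wz":0,"grip":1}]'
python3 -m crank '[{"dx":-0.002,"dy":0.08,"dz":0,"wx":0,"wy":0,"wz":0,"grip":1},{"dx":-0.002,"dy":0.07,"dz":0,"wx":0,"wy":0,"wz":0,"grip":1},{"dx":-0.002,"dy":0.058,"dz":0,"wx":0,"wy":0,"wz":0,"grip":1},{"dx":0,"dy":0,"dz":0,"wx":0,"wy":0,"wz":0,"grip":1},{"dx":0,"dy":0,"dz":0,"wx":0,"wy":0,"wz":0,"grip":1}]'
```

```text
clock: 22.6
eef_pos: [0.5062, 0.2236, 0.1501]
eef_rot: [-1.571, -0.001, -2.965]
force: [0.2, -0.4, -1.8]
width: 0.0501
clock: 23.1
eef_pos: [0.5034, 0.3261, 0.1495]
eef_rot: [-1.57, -0.001, -2.963]
force: [-0.6, 0.2, -1.5]
width: 0.0502
```

```bash
python3 -m crank '[{"dx":0,"dy":0,"dz":-0.06,"wx":0,"wy":0,"wz":0,"grip":1},{"dx":0,"dy":0,"dz":-0.06,"wx":0,"wy":0,"wz":0,"grip":1},{"dx":0,"dy":0,"dz":-0.06,"wx":0,"wy":0,"wz":0,"grip":1},{"dx":0,"dy":0,"dz":-0.035,"wx":0,"wy":0,"wz":0,"grip":1},{"dx":0,"dy":0,"dz":-0.02,"wx":0,"wy":0,"wz":0,"grip":1},{"dx":0,"dy":0,"dz":-0.008,"wx":0,"wy":0,"wz":0,"grip":1},{"dx":0,"dy":0,"dz":0,"wx":0,"wy":0,"wz":0,"grip":1}]'
python3 -m crank '[{"dx":0,"dy":0,"dz":0,"wx":0,"wy":0,"wz":0,"grip":-0.6},{"dx":0,"dy":0,"dz":0,"wx":0,"wy":0,"wz":0,"grip":-0.6},{"dx":0,"dy":0,"dz":0,"wx":0,"wy":0,"wz":0,"grip":-0.6},{"dx":0,"dy":0,"dz":0.04,"wx":0,"wy":0,"wz":0,"grip":-0.6},{"dx":0,"dy":0,"dz":0.08,"wx":0,"wy":0,"wz":0,"grip":-0.6},{"dx":0,"dy":0,"dz":0.09,"wx":0,"wy":0,"wz":0,"grip":-0.8},{"dx":0,"dy":0,"dz":0.09,"wx":0,"wy":0,"wz":0,"grip":-0.8},{"dx":0,"dy":0,"dz":0.04,"wx":0,"wy":0,"wz":0,"grip":-0.8},{"dx":0,"dy":0,"dz":0,"wx":0,"wy":0,"wz":0,"grip":-0.8}]'
python3 - <<'E'
from h import *
a=snap('top');b=snap('side')
for c in ('top','side'): print([(round(r['conf'],2),np.round(r['uv']).astype(int).tolist(),np.round(ray(c,r['uv'],.062)[:2],3).tolist(),np.round(ray(c,r['uv'],.032)[:2],3).tolist()) for r in cams.place_of('charged1',c)])
print(blobs(a,'top',(5,150,120),(18,255,255),.150,(240,130,290,185)))
print(blobs(a,'top',(50,60,30),(85,255,255),.089,(205,100,325,225),60))
cv2.imwrite('pics/m.png',cv2.hconcat([a[100:300,110:320],b[130:330,110:320]])[:,:,::-1])
print(arm.state()['joints'])
E
```

```text
clock: 23.8
eef_pos: [0.5041, 0.3254, 0.0286]
eef_rot: [-1.571, 0.0, -2.966]
force: [0.5, -0.3, -1.3]
width: 0.0497
clock: 24.7
eef_pos: [0.5053, 0.3269, 0.2037]
eef_rot: [-1.574, 0.009, -2.965]
force: [1.2, 0.3, -0.3]
width: 0.0794
[(0.86, [347, 295], [0.255, -0.252], [0.255, -0.257]), (0.68, [364, 182], [0.583, -0.291], [0.591, -0.297]), (0.56, [158, 195], [0.498, 0.314], [0.504, 0.321]), (0.54, [296, 176], [0.588, -0.089], [0.596, -0.091]), (0.4, [159, 167], [0.584, 0.323], [0.592, 0.331])]
[(0.97, [135, 282], [0.546, 0.346], [0.575, 0.328]), (0.91, [289, 166], [0.573, -0.257], [0.602, -0.3]), (0.81, [156, 297], [0.478, 0.348], [0.504, 0.33]), (0.74, [387, 213], [0.239, -0.213], [0.255, -0.254]), (0.67, [214, 224], [0.556, 0.087], [0.585, 0.059]), (0.62, [248, 189], [0.591, -0.086], [0.621, -0.122])]
[(101, [261, 157], [0.611, 0.018], 80.1, [[611.0, 18.2], [76.4, 10.6], 79.7])]
[(228, [288, 131], [0.7175, -0.0559], -171.6, [[717.8, -56.5], [50.8, 44.8], 3.7]), (205, [297, 173], [0.5889, -0.0889], -167.3, [[589.0, -89.5], [51.5, 41.0], 21.4])]
[5.17528053e-01 8.88052466e-02 1.28115648e+00 1.10139687e-05
 1.77548321e+00 1.91145330e+00]
```

```bash
python3 -m crank '[{"dx":0.02,"dy":-0.06,"dz":0,"wx":0,"wy":0,"wz":1,"grip":-0.4},{"dx":0.026,"dy":-0.08,"dz":0,"wx":0,"wy":0,"wz":1,"grip":-0.4},{"dx":0.026,"dy":-0.08,"dz":0,"wx":0,"wy":0,"wz":1,"grip":-0.4},{"dx":0.026,"dy":-0.08,"dz":0,"wx":0,"wy":0,"wz":1,"grip":-0.4},{"dx":0.026,"dy":-0.08,"dz":0,"wx":0,"wy":0,"wz":1,"grip":-0.4},{"dx":0.026,"dy":-0.08,"dz":0,"wx":0,"wy":0,"wz":1,"grip":-0.4},{"dx":0.026,"dy":-0.08,"dz":0,"wx":0,"wy":0,"wz":1,"grip":-0.4},{"dx":0.037,"dy":-0.074,"dz":0,"wx":0,"wy":0,"wz":1,"grip":-0.4},{"dx":0,"dy":0,"dz":0,"wx":0,"wy":0,"wz":1,"grip":-0.4},{"dx":0,"dy":0,"dz":0,"wx":0,"wy":0,"wz":1,"grip":-0.4}]'
python3 -m crank '[{"dx":0,"dy":0,"dz":0,"wx":0,"wy":0,"wz":1,"grip":-0.4},{"dx":0,"dy":0,"dz":0,"wx":0,"wy":0,"wz":1,"grip":-0.4},{"dx":0,"dy":0,"dz":-0.03,"wx":0,"wy":0,"wz":1,"grip":-0.4},{"dx":0,"dy":0,"dz":-0.02,"wx":0,"wy":0,"wz":1,"grip":-0.4},{"dx":0,"dy":0,"dz":0,"wx":0,"wy":0,"wz":1,"grip":-0.4},{"dx":0,"dy":0,"dz":0,"wx":0,"wy":0,"wz":0.3,"grip":-0.4},{"dx":0,"dy":0,"dz":0,"wx":0,"wy":0,"wz":0,"grip":-0.4}]'
```

```text
clock: 25.9
eef_pos: [0.6098, 0.0172, 0.1949]
eef_rot: [-1.575, -0.003, -2.164]
force: [-0.6, 0.5, 1.4]
width: 0.0616
clock: 26.6
eef_pos: [0.6099, 0.0189, 0.1716]
eef_rot: [-1.573, -0.0, -1.742]
force: [-0.2, -0.0, 0.2]
width: 0.0612
```

View pics/m.png

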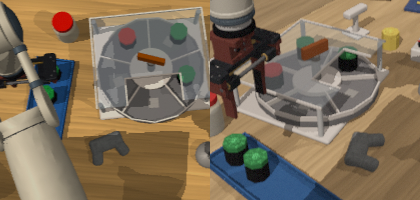

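```bash
python3 -m crank '[{"dx":0.005,"dy":0.003,"dz":-0.04,"wx":0,"wy":0,"wz":0,"grip":-0.4},{"dx":0,"dy":0,"dz":-0.04,"wx":0,"wy":0,"wz":0,"grip":-0.4},{"dx":0,"dy":0,"dz":-0.02,"wx":0,"wy":0,"wz":0,"grip":-0.4},{"dx":0,"dy":0,"dz":0,"wx":0,"wy":0,"wz":0,"grip":0.2},{"dx":0,"dy":0,"dz":0,"wx":0,"wy":0,"wz":0,"grip":1},{"dx":0,"dy":0,"dz":0,"wx":0,"wy":0,"wz":0,"grip":1},{"dx":0,"dy":0,"dz":0,"wx":0,"wy":0,"wz":0,"grip":1},{"dx":0,"dy":0,"dz":0,"wx":0,"wy":0,"wz":0,"grip":1},{"dx":0,"dy":0,"dz":0,"wx":0,"wy":0,"wz":0,"grip":1},{"dx":0,"dy":0,"dz":0,"wx":0,"wy":0,"wz":0,"grip":1}]' 20
python3 -m crank '[{"dx":0,"dy":0,"dz":0,"wx":0,"wy":0,"wz":0,"grip":1},{"dx":0,"dy":0,"dz":0,"wx":0,"wy":0,"wz":0,"grip":1}]'
```

```text
clock: 27.6
eef_pos: [0.6125, 0.0205, 0.1235]
eef_rot: [-1.571, -0.0, -1.741]
force: [-2.0, 0.5, 3.0]
width: 0.0136
clock: 27.8
eef_pos: [0.6125, 0.0205, 0.1235]
eef_rot: [-1.571, -0.0, -1.741]
force: [-4.3, -0.2, 3.2]
width: 0.0138
```

```bash
python3 -m crank '[{"dx":0,"dy":0,"dz":0,"wx":0,"wy":0,"wz":-0.4,"grip":1},{"dx":0,"dy":0,"dz":0,"wx":0,"wy":0,"wz":-0.7,"grip":1},{"dx":0,"dy":0,"dz":0,"wx":0,"wy":0,"wz":-1,"grip":1},{"dx":0,"dy":0,"dz":0,"wx":0,"wy":0,"wz":-1,"grip":1},{"dx":0,"dy":0,"dz":0,"wx":0,"wy":0,"wz":-1,"grip":1},{"dx":0,"dy":0,"dz":0,"wx":0,"wy":0,"wz":-1,"grip":1},{"dx":0,"dy":0,"dz":0,"wx":0,"wy":0,"wz":-1,"grip":1},{"dx":0,"dy":0,"dz":0,"wx":0,"wy":0,"wz":-1,"grip":1},{"dx":0,"dy":0,"dz":0,"wx":0,"wy":0,"wz":-1,"grip":1},{"dx":0,"dy":0,"dz":0,"wx":0,"wy":0,"wz":-1,"grip":1}]'
python3 -m crank '[{"dx":0,"dy":0,"dz":0,"wx":0,"wy":0,"wz":-1,"grip":1},{"dx":0,"dy":0,"dz":0,"wx":0,"wy":0,"wz":-1,"grip":1},{"dx":0,"dy":0,"dz":0,"wx":0,"wy":0,"wz":-1,"grip":1},{"dx":0,"dy":0,"dz":0,"wx":0,"wy":0,"wz":-1,"grip":1},{"dx":0,"dy":0,"dz":0,"wx":0,"wy":0,"wz":-1,"grip":1},{"dx":0,"dy":0,"dz":0,"wx":0,"wy":0,"wz":-0.6,"grip":1},{"dx":0,"dy":0,"dz":0,"wx":0,"wy":0,"wz":-0.5,"grip":1},{"dx":0,"dy":0,"dz":0,"wx":0,"wy":0,"wz":-0.2,"grip":1},{"dx":0,"dy":0,"dz":0,"wx":0,"wy":0,"wz":0,"grip":1}]'
```

```text
clock: 28.8
eef_pos: [0.6136, 0.0199, 0.1235]
eef_rot: [-1.569, 0.001, -2.472]
force: [0.9, -2.1, 2.2]
width: 0.0138
clock: 29.7
eef_pos: [0.6139, 0.0191, 0.1235]
eef_rot: [-1.569, 0.002, -2.975]
force: [2.3, -3.6, 1.4]
width: 0.0138
```

```bash
python3 -m crank '[{"dx":0,"dy":0,"dz":0,"wx":0,"wy":0,"wz":0,"grip":0.2},{"dx":0,"dy":0,"dz":0,"wx":0,"wy":0,"wz":0,"grip":0},{"dx":0,"dy":0,"dz":0,"wx":0,"wy":0,"wz":0,"grip":-0.2},{"dx":0,"dy":0,"dz":0.06,"wx":0,"wy":0,"wz":0,"grip":-0.2},{"dx":0,"dy":0,"dz":0.08,"wx":0,"wy":0,"wz":0,"grip":-1},{"dx":-0.04,"dy":-0.006,"dz":0.01,"wx":0,"wy":0,"wz":0,"grip":-1},{"dx":-0.06,"dy":-0.01,"dz":0,"wx":0,"wy":0,"wz":0,"grip":-1},{"dx":-0.06,"dy":-0.01,"dz":0,"wx":0,"wy":0,"wz":0,"grip":-1},{"dx":-0.045,"dy":-0.006,"dz":0,"wx":0,"wy":0,"wz":0,"grip":-1},{"dx":0,"dy":0,"dz":0,"wx":0,"wy":0,"wz":0,"grip":-1}]'
python3 - <<'E'
from h import *
a=snap('top');b=snap('side')
for c in ('top','side'): print([(round(r['conf'],2),np.round(r['uv']).astype(int).tolist(),np.round(ray(c,r['uv'],.062)[:2],3).tolist()) for r in cams.place_of('charged1',c)])
print(blobs(a,'top',(50,100,30),(85,255,255),.087,(205,160,325,225)))
s=arm.state();print(s['eef_pos'],s['eef_rot'])
E
```

```text
clock: 30.7
eef_pos: [0.509, 0.0044, 0.1989]
eef_rot: [-1.571, 0.001, -2.973]
force: [-0.2, -0.2, 0.1]
width: 0.087
[(0.87, [364, 182], [0.586, -0.291]), (0.84, [158, 192], [0.509, 0.316]), (0.75, [348, 295], [0.254, -0.254]), (0.58, [262, 200], [0.509, 0.007]), (0.52, [157, 169], [0.577, 0.327]), (0.27, [319, 255], [0.359, -0.167])]
[(0.91, [154, 294], [0.488, 0.344]), (0.8, [254, 185], [0.588, -0.112]), (0.71, [286, 166], [0.579, -0.25]), (0.67, [250, 213], [0.513, -0.0]), (0.66, [138, 281], [0.545, 0.341]), (0.57, [384, 214], [0.243, -0.205])]
[(253, [263, 200], [0.5018, 0.0031], 98.4, [[501.2, 2.4], [50.1, 49.1], 4.3])]
[0.51107384 0.00458639 0.19796545] [-1.57090004e+00  1.48995555e-04 -2.97259973e+00]
```

```bash
python3 -m crank '[{"dx":-0.007,"dy":-0.002,"dz":-0.06,"wx":0,"wy":0,"wz":0,"grip":-1},{"dx":0,"dy":0,"dz":-0.06,"wx":0,"wy":0,"wz":0,"grip":-1},{"dx":0,"dy":0,"dz":-0.06,"wx":0,"wy":0,"wz":0,"grip":-1},{"dx":0,"dy":0,"dz":-0.06,"wx":0,"wy":0,"wz":0,"grip":-1},{"dx":0,"dy":0,"dz":-0.047,"wx":0,"wy":0,"wz":0,"grip":-1},{"dx":0,"dy":0,"dz":0,"wx":0,"wy":0,"wz":0,"grip":1},{"dx":0,"dy":0,"dz":0,"wx":0,"wy":0,"wz":0,"grip":1},{"dx":0,"dy":0,"dz":0,"wx":0,"wy":0,"wz":0,"grip":1},{"dx":0,"dy":0,"dz":0,"wx":0,"wy":0,"wz":0,"grip":1},{"dx":0,"dy":0,"dz":0,"wx":0,"wy":0,"wz":0,"grip":1}]' 30
python3 -m crank '[{"dx":0,"dy":0,"dz":0,"wx":0,"wy":0,"wz":0,"grip":1},{"dx":0,"dy":0,"dz":0,"wx":0,"wy":0,"wz":0,"grip":1},{"dx":0,"dy":0,"dz":0,"wx":0,"wy":0,"wz":0,"grip":1}]'
```

```text
clock: 31.9
eef_pos: [0.5077, 0.0033, 0.0561]
eef_rot: [-1.57, 0.002, -2.973]
force: [1.2, -0.0, 4.9]
width: 0.0518
clock: 32.2
eef_pos: [0.5077, 0.0033, 0.0561]
eef_rot: [-1.57, 0.003, -2.973]
force: [-0.4, -0.1, 6.4]
width: 0.0518
```

```bash
python3 -m crank '[{"dx":0,"dy":0,"dz":0.03,"wx":0,"wy":0,"wz":0,"grip":1},{"dx":0,"dy":0,"dz":0.06,"wx":0,"wy":0,"wz":0,"grip":1},{"dx":0,"dy":0,"dz":0.06,"wx":0,"wy":0,"wz":0,"grip":1},{"dx":0,"dy":0,"dz":0.04,"wx":0,"wy":0,"wz":0,"grip":1},{"dx":-0.01,"dy":0.04,"dz":0,"wx":0,"wy":0,"wz":0,"grip":1},{"dx":-0.02,"dy":0.07,"dz":0,"wx":0,"wy":0,"wz":0,"grip":1},{"dx":-0.02,"dy":0.08,"dz":0,"wx":0,"wy":0,"wz":0,"grip":1},{"dx":-0.02,"dy":0.08,"dz":0,"wx":0,"wy":0,"wz":0,"grip":1},{"dx":-0.02,"dy":0.08,"dz":0,"wx":0,"wy":0,"wz":0,"grip":1},{"dx":-0.02,"dy":0.08,"dz":0,"wx":0,"wy":0,"wz":0,"grip":1}]'
python3 -m crank '[{"dx":-0.02,"dy":0.08,"dz":0,"wx":0,"wy":0,"wz":0,"grip":1},{"dx":-0.02,"dy":0.075,"dz":0,"wx":0,"wy":0,"wz":0,"grip":1},{"dx":-0.01,"dy":0.067,"dz":0,"wx":0,"wy":0,"wz":0,"grip":1},{"dx":0,"dy":0,"dz":0,"wx":0,"wy":0,"wz":0,"grip":1},{"dx":0,"dy":0,"dz":0,"wx":0,"wy":0,"wz":0,"grip":1}]'
```

```text
clock: 33.2
eef_pos: [0.4508, 0.2198, 0.1498]
eef_rot: [-1.571, -0.001, -2.973]
force: [-0.1, -0.6, -2.5]
width: 0.0515
clock: 33.7
eef_pos: [0.4263, 0.3295, 0.1494]
eef_rot: [-1.57, -0.001, -2.971]
force: [-0.0, -0.7, -2.8]
width: 0.0517
```

```bash
python3 -m crank '[{"dx":0,"dy":0,"dz":-0.06,"wx":0,"wy":0,"wz":0,"grip":1},{"dx":0,"dy":0,"dz":-0.06,"wx":0,"wy":0,"wz":0,"grip":1},{"dx":0,"dy":0,"dz":-0.06,"wx":0,"wy":0,"wz":0,"grip":1},{"dx":0,"dy":0,"dz":-0.035,"wx":0,"wy":0,"wz":0,"grip":1},{"dx":0,"dy":0,"dz":-0.02,"wx":0,"wy":0,"wz":0,"grip":1},{"dx":0,"dy":0,"dz":-0.008,"wx":0,"wy":0,"wz":0,"grip":1},{"dx":0,"dy":0,"dz":0,"wx":0,"wy":0,"wz":0,"grip":1}]'
python3 -m crank '[{"dx":0,"dy":0,"dz":0,"wx":0,"wy":0,"wz":0,"grip":-0.6},{"dx":0,"dy":0,"dz":0,"wx":0,"wy":0,"wz":0,"grip":-0.6},{"dx":0,"dy":0,"dz":0,"wx":0,"wy":0,"wz":0,"grip":-0.6},{"dx":0,"dy":0,"dz":0.04,"wx":0,"wy":0,"wz":0,"grip":-0.6},{"dx":0,"dy":0,"dz":0.08,"wx":0,"wy":0,"wz":0,"grip":-0.6},{"dx":0,"dy":0,"dz":0.09,"wx":0,"wy":0,"wz":0,"grip":-0.8},{"dx":0,"dy":0,"dz":0.09,"wx":0,"wy":0,"wz":0,"grip":-0.8},{"dx":0,"dy":0,"dz":0.04,"wx":0,"wy":0,"wz":0,"grip":-0.8},{"dx":0,"dy":0,"dz":0,"wx":0,"wy":0,"wz":0,"grip":-0.8}]'
python3 - <<'E'
from h import *
a=snap('top');b=snap('side')
for c in ('top','side'): print([(round(r['conf'],2),np.round(r['uv']).astype(int).tolist(),np.round(ray(c,r['uv'],.062)[:2],3).tolist(),np.round(ray(c,r['uv'],.032)[:2],3).tolist()) for r in cams.place_of('charged1',c)])
print(blobs(a,'top',(5,150,120),(18,255,255),.150,(240,130,290,185)))
print(blobs(a,'top',(50,60,30),(85,255,255),.089,(205,100,325,225),60))
cv2.imwrite('pics/n.png',cv2.hconcat([a[100:300,110:320],b[130:330,110:320]])[:,:,::-1])
print(arm.state()['joints'])
E
```

```text
clock: 34.4
eef_pos: [0.4272, 0.3289, 0.0285]
eef_rot: [-1.571, 0.0, -2.974]
force: [0.0, 0.5, -1.7]
width: 0.0512
clock: 35.3
eef_pos: [0.4282, 0.3305, 0.2033]
eef_rot: [-1.574, 0.008, -2.973]
force: [-0.4, 0.4, 0.3]
width: 0.0791
[(0.81, [347, 294], [0.257, -0.25], [0.258, -0.256]), (0.65, [160, 195], [0.5, 0.309], [0.506, 0.316]), (0.55, [160, 168], [0.584, 0.317], [0.592, 0.325]), (0.54, [365, 181], [0.587, -0.294], [0.595, -0.301]), (0.43, [154, 220], [0.425, 0.316], [0.43, 0.324])]
[(0.92, [384, 210], [0.252, -0.223], [0.268, -0.264]), (0.84, [256, 185], [0.586, -0.116], [0.616, -0.153]), (0.83, [137, 280], [0.547, 0.34], [0.575, 0.322]), (0.76, [183, 312], [0.403, 0.343], [0.426, 0.325]), (0.7, [157, 296], [0.479, 0.345], [0.504, 0.327]), (0.6, [290, 166], [0.571, -0.259], [0.601, -0.301]), (0.35, [255, 164], [0.662, -0.207], [0.695, -0.248])]
[(126, [261, 157], [0.611, 0.0192], -171.8, [[611.3, 19.3], [76.5, 13.3], 8.8])]
[(242, [304, 179], [0.5728, -0.1097], 160.1, [[572.8, -109.9], [48.4, 51.1], 62.0])]
[ 5.94218361e-01 -7.53261587e-02  1.44555734e+00  9.47735248e-06
  1.77491110e+00  1.99618202e+00]
```

View pics/n.png

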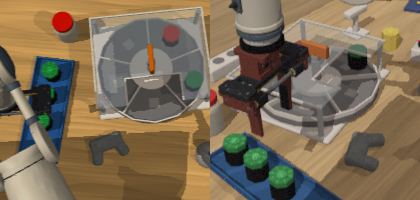

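```bash
python3 -m crank '[{"dx":0.03,"dy":-0.05,"dz":0.01,"wx":0,"wy":0,"wz":1,"grip":-0.4},{"dx":0.03,"dy":-0.05,"dz":0,"wx":0,"wy":0,"wz":1,"grip":-0.4},{"dx":0.03,"dy":-0.05,"dz":0,"wx":0,"wy":0,"wz":1,"grip":-0.4},{"dx":0.03,"dy":-0.05,"dz":0,"wx":0,"wy":0,"wz":1,"grip":-0.4},{"dx":0.03,"dy":-0.05,"dz":0,"wx":0,"wy":0,"wz":1,"grip":-0.4},{"dx":0.03,"dy":-0.05,"dz":0,"wx":0,"wy":0,"wz":1,"grip":-0.4},{"dx":0.03,"dy":-0.05,"dz":0,"wx":0,"wy":0,"wz":1,"grip":-0.4},{"dx":0.03,"dy":-0.05,"dz":0,"wx":0,"wy":0,"wz":1,"grip":-0.4},{"dx":0.03,"dy":-0.05,"dz":0,"wx":0,"wy":0,"wz":1,"grip":-0.4},{"dx":0.03,"dy":-0.05,"dz":0,"wx":0,"wy":0,"wz":1,"grip":-0.4}]'
python3 -m crank '[{"dx":0.03,"dy":-0.05,"dz":0,"wx":0,"wy":0,"wz":1,"grip":-0.4},{"dx":0.03,"dy":-0.05,"dz":0,"wx":0,"wy":0,"wz":1,"grip":-0.4},{"dx":0.009,"dy":-0.021,"dz":0,"wx":0,"wy":0,"wz":1,"grip":-0.4},{"dx":0,"dy":0,"dz":0,"wx":0,"wy":0,"wz":1,"grip":-0.4},{"dx":0,"dy":0,"dz":0,"wx":0,"wy":0,"wz":1,"grip":-0.4},{"dx":0,"dy":0,"dz":0,"wx":0,"wy":0,"wz":1,"grip":-0.4},{"dx":0,"dy":0,"dz":0,"wx":0,"wy":0,"wz":1,"grip":-0.4},{"dx":0,"dy":0,"dz":0,"wx":0,"wy":0,"wz":1,"grip":-0.4},{"dx":0,"dy":0,"dz":0,"wx":0,"wy":0,"wz":1,"grip":-0.4},{"dx":0,"dy":0,"dz":0,"wx":0,"wy":0,"wz":1,"grip":-0.4}]'
python3 -m crank '[{"dx":0,"dy":0,"dz":0,"wx":0,"wy":0,"wz":1,"grip":-0.4},{"dx":0,"dy":0,"dz":0,"wx":0,"wy":0,"wz":1,"grip":-0.4},{"dx":0,"dy":0,"dz":0,"wx":0,"wy":0,"wz":1,"grip":-0.4},{"dx":0,"dy":0,"dz":0,"wx":0,"wy":0,"wz":1,"grip":-0.4},{"dx":0,"dy":0,"dz":0,"wx":0,"wy":0,"wz":1,"grip":-0.4},{"dx":0,"dy":0,"dz":0,"wx":0,"wy":0,"wz":1,"grip":-0.4},{"dx":0,"dy":0,"dz":0,"wx":0,"wy":0,"wz":1,"grip":-0.4},{"dx":0,"dy":0,"dz":0,"wx":0,"wy":0,"wz":1,"grip":-0.4},{"dx":0,"dy":0,"dz":0,"wx":0,"wy":0,"wz":1,"grip":-0.4},{"dx":0,"dy":0,"dz":0,"wx":0,"wy":0,"wz":1,"grip":-0.4}]'
python3 -m crank '[{"dx":0,"dy":0,"dz":0,"wx":0,"wy":0,"wz":1,"grip":-0.4},{"dx":0,"dy":0,"dz":0,"wx":0,"wy":0,"wz":1,"grip":-0.4},{"dx":0,"dy":0,"dz":0,"wx":0,"wy":0,"wz":1,"grip":-0.4},{"dx":0,"dy":0,"dz":0,"wx":0,"wy":0,"wz":1,"grip":-0.4},{"dx":0,"dy":0,"dz":0,"wx":0,"wy":0,"wz":1,"grip":-0.4},{"dx":0,"dy":0,"dz":0,"wx":0,"wy":0,"wz":1,"grip":-0.4},{"dx":0,"dy":0,"dz":0,"wx":0,"wy":0,"wz":1,"grip":-0.4},{"dx":0,"dy":0,"dz":0,"wx":0,"wy":0,"wz":1,"grip":-0.4},{"dx":0,"dy":0,"dz":0,"wx":0,"wy":0,"wz":1,"grip":-0.4},{"dx":0,"dy":0,"dz":0,"wx":0,"wy":0,"wz":0,"grip":-0.4}]'
python3 - <<'E'
from h import *
s=arm.state();print(s['eef_pos'],s['eef_rot'],s['joints'])
a=snap('top')
print(blobs(a,'top',(5,150,120),(18,255,255),.150,(240,130,290,185)))
print(blobs(a,'top',(50,60,30),(85,255,255),.089,(205,100,325,225),60))
E
```

```text
clock: 36.5
eef_pos: [0.5766, 0.0782, 0.2005]
eef_rot: [-1.574, -0.002, -2.17]
force: [-0.4, -0.0, -0.9]
width: 0.0616
clock: 37.5
eef_pos: [0.6106, 0.0189, 0.2004]
eef_rot: [-1.575, 0.001, -1.37]
force: [-0.3, -0.4, -0.3]
width: 0.0619
clock: 38.5
eef_pos: [0.6106, 0.0189, 0.2003]
eef_rot: [-1.573, 0.004, -0.569]
force: [-0.4, 1.1, 0.6]
width: 0.0611
clock: 39.5
eef_pos: [0.6106, 0.0189, 0.2006]
eef_rot: [-1.57, 0.004, 0.148]
force: [0.9, 0.6, 1.1]
width: 0.0615
[0.61063836 0.01894527 0.20061829] [-1.5701418   0.00372936  0.14791874] [-2.46685197e-02  1.20868730e-01  1.23776569e+00  4.45797472e-06
  1.78674460e+00 -1.74338142e+00]
[(8, [260, 147], [0.6393, 0.024], 103.5, [[639.0, 22.9], [3.0, 11.3], 4.3]), (89, [261, 161], [0.599, 0.0174], -171.2, [[598.7, 17.4], [55.9, 12.9], 9.2])]
[(242, [304, 179], [0.573, -0.1098], 157.8, [[573.6, -109.9], [48.1, 51.3], 66.8])]
```

Grip, then turn by −66° (14.4 units).

```bash
python3 -m crank '[{"dx":0.004,"dy":0.002,"dz":-0.06,"wx":0,"wy":0,"wz":0.1,"grip":-0.4},{"dx":0,"dy":0,"dz":-0.06,"wx":0,"wy":0,"wz":0,"grip":-0.4},{"dx":0,"dy":0,"dz":-0.036,"wx":0,"wy":0,"wz":0,"grip":-0.4},{"dx":0,"dy":0,"dz":0,"wx":0,"wy":0,"wz":0,"grip":0.2},{"dx":0,"dy":0,"dz":0,"wx":0,"wy":0,"wz":0,"grip":1},{"dx":0,"dy":0,"dz":0,"wx":0,"wy":0,"wz":0,"grip":1},{"dx":0,"dy":0,"dz":0,"wx":0,"wy":0,"wz":0,"grip":1},{"dx":0,"dy":0,"dz":0,"wx":0,"wy":0,"wz":0,"grip":1},{"dx":0,"dy":0,"dz":0,"wx":0,"wy":0,"wz":0,"grip":1},{"dx":0,"dy":0,"dz":0,"wx":0,"wy":0,"wz":0,"grip":1}]' 20
python3 -m crank '[{"dx":0,"dy":0,"dz":0,"wx":0,"wy":0,"wz":0,"grip":1},{"dx":0,"dy":0,"dz":0,"wx":0,"wy":0,"wz":0,"grip":1}]'
python3 -m crank '[{"dx":0,"dy":0,"dz":0,"wx":0,"wy":0,"wz":-0.4,"grip":1},{"dx":0,"dy":0,"dz":0,"wx":0,"wy":0,"wz":-0.7,"grip":1},{"dx":0,"dy":0,"dz":0,"wx":0,"wy":0,"wz":-1,"grip":1},{"dx":0,"dy":0,"dz":0,"wx":0,"wy":0,"wz":-1,"grip":1},{"dx":0,"dy":0,"dz":0,"wx":0,"wy":0,"wz":-1,"grip":1},{"dx":0,"dy":0,"dz":0,"wx":0,"wy":0,"wz":-1,"grip":1},{"dx":0,"dy":0,"dz":0,"wx":0,"wy":0,"wz":-1,"grip":1},{"dx":0,"dy":0,"dz":0,"wx":0,"wy":0,"wz":-1,"grip":1},{"dx":0,"dy":0,"dz":0,"wx":0,"wy":0,"wz":-1,"grip":1},{"dx":0,"dy":0,"dz":0,"wx":0,"wy":0,"wz":-1,"grip":1}]'
python3 -m crank '[{"dx":0,"dy":0,"dz":0,"wx":0,"wy":0,"wz":-1,"grip":1},{"dx":0,"dy":0,"dz":0,"wx":0,"wy":0,"wz":-1,"grip":1},{"dx":0,"dy":0,"dz":0,"wx":0,"wy":0,"wz":-1,"grip":1},{"dx":0,"dy":0,"dz":0,"wx":0,"wy":0,"wz":-1,"grip":1},{"dx":0,"dy":0,"dz":0,"wx":0,"wy":0,"wz":-0.7,"grip":1},{"dx":0,"dy":0,"dz":0,"wx":0,"wy":0,"wz":-0.4,"grip":1},{"dx":0,"dy":0,"dz":0,"wx":0,"wy":0,"wz":-0.2,"grip":1},{"dx":0,"dy":0,"dz":0,"wx":0,"wy":0,"wz":0,"grip":1}]'
```

```text
clock: 40.55
eef_pos: [0.6137, 0.0191, 0.1258]
eef_rot: [-1.572, -0.001, 0.155]
force: [0.0, -3.8, 1.7]
width: 0.0143
clock: 40.75
eef_pos: [0.6137, 0.0191, 0.1258]
eef_rot: [-1.572, -0.001, 0.154]
force: [1.1, -5.3, 3.9]
width: 0.0138
clock: 41.75
eef_pos: [0.6135, 0.018, 0.1258]
eef_rot: [-1.573, -0.002, -0.577]
force: [-0.6, -8.8, 3.7]
width: 0.0139
clock: 42.55
eef_pos: [0.613, 0.0176, 0.1258]
eef_rot: [-1.573, -0.003, -0.999]
force: [-2.9, -8.5, 2.9]
width: 0.0137
```

```bash
python3 -m crank '[{"dx":0,"dy":0,"dz":0,"wx":0,"wy":0,"wz":0,"grip":0.2},{"dx":0,"dy":0,"dz":0,"wx":0,"wy":0,"wz":0,"grip":0},{"dx":0,"dy":0,"dz":0,"wx":0,"wy":0,"wz":0,"grip":-0.2},{"dx":0,"dy":0,"dz":0.06,"wx":0,"wy":0,"wz":0,"grip":-0.2},{"dx":0,"dy":0,"dz":0.08,"wx":0,"wy":0,"wz":1,"grip":-1},{"dx":-0.04,"dy":-0.004,"dz":0.01,"wx":0,"wy":0,"wz":1,"grip":-1},{"dx":-0.06,"dy":-0.007,"dz":0,"wx":0,"wy":0,"wz":1,"grip":-1},{"dx":-0.06,"dy":-0.007,"dz":0,"wx":0,"wy":0,"wz":1,"grip":-1},{"dx":-0.06,"dy":-0.007,"dz":0,"wx":0,"wy":0,"wz":1,"grip":-1},{"dx":-0.042,"dy":-0.005,"dz":0,"wx":0,"wy":0,"wz":1,"grip":-1}]'
python3 -m crank '[{"dx":0,"dy":0,"dz":0,"wx":0,"wy":0,"wz":1,"grip":-1},{"dx":0,"dy":0,"dz":0,"wx":0,"wy":0,"wz":1,"grip":-1},{"dx":0,"dy":0,"dz":0,"wx":0,"wy":0,"wz":1,"grip":-1},{"dx":0,"dy":0,"dz":0,"wx":0,"wy":0,"wz":1,"grip":-1},{"dx":0,"dy":0,"dz":0,"wx":0,"wy":0,"wz":1,"grip":-1},{"dx":0,"dy":0,"dz":0,"wx":0,"wy":0,"wz":1,"grip":-1},{"dx":0,"dy":0,"dz":0,"wx":0,"wy":0,"wz":1,"grip":-1},{"dx":0,"dy":0,"dz":0,"wx":0,"wy":0,"wz":1,"grip":-1},{"dx":0,"dy":0,"dz":0,"wx":0,"wy":0,"wz":0.7,"grip":-1},{"dx":0,"dy":0,"dz":0,"wx":0,"wy":0,"wz":0,"grip":-1}]'
python3 - <<'E'
from h import *
a=snap('top');b=snap('side')
for c in ('top','side'): print([(round(r['conf'],2),np.round(r['uv']).astype(int).tolist(),np.round(ray(c,r['uv'],.062)[:2],3).tolist()) for r in cams.place_of('charged1',c)])
print(blobs(a,'top',(50,100,30),(85,255,255),.087,(205,160,325,235)))
cv2.imwrite('pics/p.png',cv2.hconcat([cv2.resize(a[100:240,190:330],(400,400)),cv2.resize(b[130:270,150:290],(400,400))])[:,:,::-1])
s=arm.state();print(s['eef_pos'],s['eef_rot'])
E
```

```text
clock: 43.55
eef_pos: [0.4808, 0.0053, 0.2001]
eef_rot: [-1.57, 0.0, -0.513]
force: [0.6, 0.1, -0.3]
width: 0.0873
clock: 44.55
eef_pos: [0.4823, 0.0054, 0.2]
eef_rot: [-1.57, 0.0, 0.18]
force: [-0.4, 0.1, -0.4]
width: 0.0873
[(0.78, [160, 169], [0.58, 0.32]), (0.76, [348, 292], [0.261, -0.254]), (0.72, [152, 219], [0.427, 0.322]), (0.66, [263, 214], [0.468, 0.001]), (0.66, [156, 194], [0.502, 0.32]), (0.52, [364, 181], [0.588, -0.291]), (0.2, [177, 134], [0.691, 0.281])]
[(0.85, [288, 167], [0.574, -0.25]), (0.68, [385, 214], [0.242, -0.207]), (0.64, [260, 219], [0.477, 0.002]), (0.57, [155, 298], [0.477, 0.352]), (0.56, [180, 312], [0.409, 0.345]), (0.56, [136, 277], [0.557, 0.334])]
[(241, [264, 210], [0.4741, -0.0008], 106.0, [[474.5, -0.8], [49.6, 48.2], 86.5])]
[0.48231175 0.00508676 0.20007443] [-1.57059140e+00  4.08739825e-05  1.78365687e-01]
```

View pics/p.png

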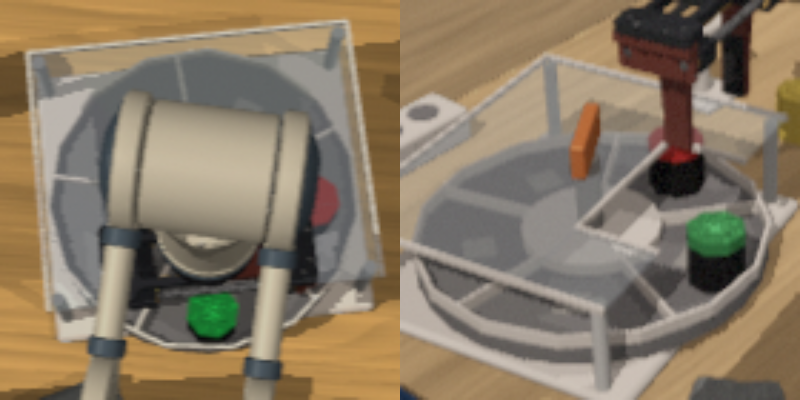

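```bash
python3 -m crank '[{"dx":-0.014,"dy":-0.009,"dz":-0.06,"wx":0,"wy":0,"wz":0,"grip":-1},{"dx":0,"dy":0,"dz":-0.06,"wx":0,"wy":0,"wz":0,"grip":-1},{"dx":0,"dy":0,"dz":-0.06,"wx":0,"wy":0,"wz":0,"grip":-1},{"dx":0,"dy":0,"dz":-0.06,"wx":0,"wy":0,"wz":0,"grip":-1},{"dx":0,"dy":0,"dz":-0.05,"wx":0,"wy":0,"wz":0,"grip":-1},{"dx":0,"dy":0,"dz":0,"wx":0,"wy":0,"wz":0,"grip":1},{"dx":0,"dy":0,"dz":0,"wx":0,"wy":0,"wz":0,"grip":1},{"dx":0,"dy":0,"dz":0,"wx":0,"wy":0,"wz":0,"grip":1},{"dx":0,"dy":0,"dz":0,"wx":0,"wy":0,"wz":0,"grip":1},{"dx":0,"dy":0,"dz":0,"wx":0,"wy":0,"wz":0,"grip":1}]' 30
python3 -m crank '[{"dx":0,"dy":0,"dz":0,"wx":0,"wy":0,"wz":0,"grip":1},{"dx":0,"dy":0,"dz":0,"wx":0,"wy":0,"wz":0,"grip":1},{"dx":0,"dy":0,"dz":0,"wx":0,"wy":0,"wz":0,"grip":1}]'
```

```text
clock: 45.75
eef_pos: [0.4763, 0.0002, 0.0568]
eef_rot: [-1.572, -0.003, 0.179]
force: [-0.6, -1.0, 3.3]
width: 0.0525
clock: 46.05
eef_pos: [0.4763, 0.0002, 0.0568]
eef_rot: [-1.572, -0.003, 0.179]
force: [-0.0, -1.4, 5.1]
width: 0.0528
```

```bash
python3 -m crank '[{"dx":0,"dy":0,"dz":0.03,"wx":0,"wy":0,"wz":0,"grip":1},{"dx":0,"dy":0,"dz":0.06,"wx":0,"wy":0,"wz":0,"grip":1},{"dx":0,"dy":0,"dz":0.06,"wx":0,"wy":0,"wz":0,"grip":1},{"dx":0,"dy":0,"dz":0.04,"wx":0,"wy":0,"wz":0,"grip":1},{"dx":-0.02,"dy":0.04,"dz":0,"wx":0,"wy":0,"wz":0,"grip":1},{"dx":-0.028,"dy":0.07,"dz":0,"wx":0,"wy":0,"wz":0,"grip":1},{"dx":-0.028,"dy":0.08,"dz":0,"wx":0,"wy":0,"wz":0,"grip":1},{"dx":-0.028,"dy":0.08,"dz":0,"wx":0,"wy":0,"wz":0,"grip":1},{"dx":-0.028,"dy":0.08,"dz":0,"wx":0,"wy":0,"wz":0,"grip":1},{"dx":-0.028,"dy":0.08,"dz":0,"wx":0,"wy":0,"wz":0,"grip":1}]'
python3 -m crank '[{"dx":-0.028,"dy":0.08,"dz":0,"wx":0,"wy":0,"wz":0,"grip":1},{"dx":-0.03,"dy":0.08,"dz":0,"wx":0,"wy":0,"wz":0,"grip":1},{"dx":-0.03,"dy":0.078,"dz":0,"wx":0,"wy":0,"wz":0,"grip":1},{"dx":0,"dy":0,"dz":0,"wx":0,"wy":0,"wz":0,"grip":1},{"dx":0,"dy":0,"dz":0,"wx":0,"wy":0,"wz":0,"grip":1}]'
```

```text
clock: 47.05
eef_pos: [0.3941, 0.2167, 0.1506]
eef_rot: [-1.571, 0.001, 0.179]
force: [1.0, 0.2, -2.3]
width: 0.0525
clock: 47.55
eef_pos: [0.3506, 0.3347, 0.1501]
eef_rot: [-1.572, 0.001, 0.182]
force: [-0.5, 0.3, -2.4]
width: 0.0528
```

```bash
python3 -m crank '[{"dx":0.002,"dy":-0.004,"dz":-0.06,"wx":0,"wy":0,"wz":0,"grip":1},{"dx":0,"dy":0,"dz":-0.06,"wx":0,"wy":0,"wz":0,"grip":1},{"dx":0,"dy":0,"dz":-0.06,"wx":0,"wy":0,"wz":0,"grip":1},{"dx":0,"dy":0,"dz":-0.035,"wx":0,"wy":0,"wz":0,"grip":1},{"dx":0,"dy":0,"dz":-0.02,"wx":0,"wy":0,"wz":0,"grip":1},{"dx":0,"dy":0,"dz":-0.007,"wx":0,"wy":0,"wz":0,"grip":1},{"dx":0,"dy":0,"dz":0,"wx":0,"wy":0,"wz":0,"grip":1}]'
python3 -m crank '[{"dx":0,"dy":0,"dz":0,"wx":0,"wy":0,"wz":0,"grip":-0.6},{"dx":0,"dy":0,"dz":0,"wx":0,"wy":0,"wz":0,"grip":-0.6},{"dx":0,"dy":0,"dz":0,"wx":0,"wy":0,"wz":0,"grip":-0.6},{"dx":0,"dy":0,"dz":0.04,"wx":0,"wy":0,"wz":0,"grip":-0.6},{"dx":0,"dy":0,"dz":0.08,"wx":0,"wy":0,"wz":0,"grip":-0.6},{"dx":0,"dy":0,"dz":0.09,"wx":0,"wy":0,"wz":0,"grip":-0.8},{"dx":0,"dy":0,"dz":0.09,"wx":0,"wy":0,"wz":0,"grip":-0.8},{"dx":0,"dy":0,"dz":0.04,"wx":0,"wy":0,"wz":0,"grip":-0.8},{"dx":0,"dy":0,"dz":0,"wx":0,"wy":0,"wz":0,"grip":-0.8}]'
python3 - <<'E'
from h import *
a=snap('top');b=snap('side')
for c in ('top','side'): print([(round(r['conf'],2),np.round(ray(c,r['uv'],.062)[:2],3).tolist(),np.round(ray(c,r['uv'],.032)[:2],3).tolist()) for r in cams.place_of('charged1',c)])
for c in ('top','side'): print([(round(r['conf'],2),np.round(ray(c,r['uv'],.062)[:2],3).tolist()) for r in cams.place_of('flat',c)])
print(blobs(a,'top',(5,150,120),(18,255,255),.150,(240,130,290,185)))
print(blobs(a,'top',(0,60,60),(10,150,255),.089,(265,160,325,210),20),blobs(a,'top',(165,60,60),(180,255,255),.089,(265,160,325,210),20))
E
```

```text
clock: 48.25
eef_pos: [0.3528, 0.332, 0.0296]
eef_rot: [-1.571, -0.0, 0.178]
force: [0.0, -0.6, -2.2]
width: 0.0525
clock: 49.15
eef_pos: [0.3536, 0.3336, 0.2041]
eef_rot: [-1.567, -0.007, 0.179]
force: [0.7, -0.4, -0.4]
width: 0.0787
[(0.7, [0.496, 0.322], [0.502, 0.33]), (0.7, [0.578, 0.317], [0.586, 0.325]), (0.69, [0.258, -0.253], [0.259, -0.259]), (0.6, [0.599, 0.013], [0.607, 0.014]), (0.49, [0.427, 0.327], [0.432, 0.335]), (0.48, [0.343, 0.322], [0.345, 0.33])]
[(0.93, [0.243, -0.222], [0.259, -0.263]), (0.82, [0.551, 0.338], [0.58, 0.32]), (0.74, [0.405, 0.34], [0.428, 0.321]), (0.67, [0.569, -0.256], [0.598, -0.299]), (0.65, [0.479, 0.349], [0.504, 0.331]), (0.55, [0.342, 0.351], [0.362, 0.333])]
[]
[(0.69, [0.563, 0.084]), (0.67, [0.496, -0.362]), (0.56, [0.606, -0.093]), (0.24, [0.329, -0.097])]
[(128, [260, 158], [0.6094, 0.0198], 122.5, [[609.5, 19.8], [12.8, 81.0], 32.9])]
[(80, [300, 169], [0.6024, -0.0982], 68.0, [[601.2, -100.3], [44.0, 36.2], 47.7])] [(147, [299, 171], [0.5966, -0.0946], 178.6, [[598.0, -95.7], [52.2, 49.0], 13.9])]
```

```bash
python3 -m crank '[{"dx":0.04,"dy":-0.05,"dz":0.01,"wx":0,"wy":0,"wz":-1,"grip":-0.4},{"dx":0.05,"dy":-0.06,"dz":0,"wx":0,"wy":0,"wz":-1,"grip":-0.4},{"dx":0.05,"dy":-0.06,"dz":0,"wx":0,"wy":0,"wz":-1,"grip":-0.4},{"dx":0.05,"dy":-0.06,"dz":0,"wx":0,"wy":0,"wz":-1,"grip":-0.4},{"dx":0.05,"dy":-0.06,"dz":0,"wx":0,"wy":0,"wz":-1,"grip":-0.4},{"dx":0.05,"dy":-0.06,"dz":0,"wx":0,"wy":0,"wz":-1,"grip":-0.4},{"dx":0.05,"dy":-0.06,"dz":0,"wx":0,"wy":0,"wz":-1,"grip":-0.4},{"dx":0.05,"dy":-0.06,"dz":0,"wx":0,"wy":0,"wz":-1,"grip":-0.4},{"dx":0.05,"dy":-0.06,"dz":0,"wx":0,"wy":0,"wz":-1,"grip":-0.4},{"dx":0.05,"dy":-0.06,"dz":0,"wx":0,"wy":0,"wz":-1,"grip":-0.4}]'
python3 -m crank '[{"dx":0.026,"dy":-0.037,"dz":0,"wx":0,"wy":0,"wz":-1,"grip":-0.4},{"dx":0,"dy":0,"dz":0,"wx":0,"wy":0,"wz":-1,"grip":-0.4},{"dx":0,"dy":0,"dz":0,"wx":0,"wy":0,"wz":-1,"grip":-0.4},{"dx":0,"dy":0,"dz":0,"wx":0,"wy":0,"wz":-1,"grip":-0.4},{"dx":0,"dy":0,"dz":0,"wx":0,"wy":0,"wz":-0.7,"grip":-0.4},{"dx":0,"dy":0,"dz":-0.04,"wx":0,"wy":0,"wz":0,"grip":-0.4},{"dx":0,"dy":0,"dz":0,"wx":0,"wy":0,"wz":0,"grip":-0.4},{"dx":0,"dy":0,"dz":0,"wx":0,"wy":0,"wz":0,"grip":-0.4}]'
```

```text
clock: 50.45
eef_pos: [0.5978, 0.036, 0.2025]
eef_rot: [-1.572, 0.002, -0.624]
force: [0.3, 0.7, 0.1]
width: 0.0618
clock: 51.25
eef_pos: [0.6097, 0.0189, 0.1827]
eef_rot: [-1.573, 0.002, -0.997]
force: [-0.8, -0.1, 1.2]
width: 0.0616
```

-75° = 16.4 units.

```bash
python3 -m crank '[{"dx":0.005,"dy":0.001,"dz":-0.06,"wx":0,"wy":0,"wz":0,"grip":-0.4},{"dx":0,"dy":0,"dz":-0.055,"wx":0,"wy":0,"wz":0,"grip":-0.4},{"dx":0,"dy":0,"dz":0,"wx":0,"wy":0,"wz":0,"grip":-0.4},{"dx":0,"dy":0,"dz":0,"wx":0,"wy":0,"wz":0,"grip":0.2},{"dx":0,"dy":0,"dz":0,"wx":0,"wy":0,"wz":0,"grip":1},{"dx":0,"dy":0,"dz":0,"wx":0,"wy":0,"wz":0,"grip":1},{"dx":0,"dy":0,"dz":0,"wx":0,"wy":0,"wz":0,"grip":1},{"dx":0,"dy":0,"dz":0,"wx":0,"wy":0,"wz":0,"grip":1},{"dx":0,"dy":0,"dz":0,"wx":0,"wy":0,"wz":0,"grip":1},{"dx":0,"dy":0,"dz":0,"wx":0,"wy":0,"wz":0,"grip":1}]' 20
python3 -m crank '[{"dx":0,"dy":0,"dz":0,"wx":0,"wy":0,"wz":0,"grip":1},{"dx":0,"dy":0,"dz":0,"wx":0,"wy":0,"wz":0,"grip":1}]'
python3 -m crank '[{"dx":0,"dy":0,"dz":0,"wx":0,"wy":0,"wz":-0.4,"grip":1},{"dx":0,"dy":0,"dz":0,"wx":0,"wy":0,"wz":-0.7,"grip":1},{"dx":0,"dy":0,"dz":0,"wx":0,"wy":0,"wz":-1,"grip":1},{"dx":0,"dy":0,"dz":0,"wx":0,"wy":0,"wz":-1,"grip":1},{"dx":0,"dy":0,"dz":0,"wx":0,"wy":0,"wz":-1,"grip":1},{"dx":0,"dy":0,"dz":0,"wx":0,"wy":0,"wz":-1,"grip":1},{"dx":0,"dy":0,"dz":0,"wx":0,"wy":0,"wz":-1,"grip":1},{"dx":0,"dy":0,"dz":0,"wx":0,"wy":0,"wz":-1,"grip":1},{"dx":0,"dy":0,"dz":0,"wx":0,"wy":0,"wz":-1,"grip":1},{"dx":0,"dy":0,"dz":0,"wx":0,"wy":0,"wz":-1,"grip":1}]'
python3 -m crank '[{"dx":0,"dy":0,"dz":0,"wx":0,"wy":0,"wz":-1,"grip":1},{"dx":0,"dy":0,"dz":0,"wx":0,"wy":0,"wz":-1,"grip":1},{"dx":0,"dy":0,"dz":0,"wx":0,"wy":0,"wz":-1,"grip":1},{"dx":0,"dy":0,"dz":0,"wx":0,"wy":0,"wz":-1,"grip":1},{"dx":0,"dy":0,"dz":0,"wx":0,"wy":0,"wz":-1,"grip":1},{"dx":0,"dy":0,"dz":0,"wx":0,"wy":0,"wz":-1,"grip":1},{"dx":0,"dy":0,"dz":0,"wx":0,"wy":0,"wz":-0.7,"grip":1},{"dx":0,"dy":0,"dz":0,"wx":0,"wy":0,"wz":-0.4,"grip":1},{"dx":0,"dy":0,"dz":0,"wx":0,"wy":0,"wz":-0.2,"grip":1},{"dx":0,"dy":0,"dz":0,"wx":0,"wy":0,"wz":0,"grip":1}]'
```

```text
clock: 52.25
eef_pos: [0.6122, 0.0189, 0.1269]
eef_rot: [-1.573, 0.0, -0.997]
force: [-3.3, -1.3, 3.0]
width: 0.0136
clock: 52.45
eef_pos: [0.6122, 0.0189, 0.1269]
eef_rot: [-1.572, 0.0, -0.997]
force: [-3.9, -3.0, 3.2]
width: 0.0138
clock: 53.45
eef_pos: [0.6122, 0.0189, 0.1269]
eef_rot: [-1.572, -0.001, -1.728]
force: [-4.5, -2.7, 3.1]
width: 0.0141
clock: 54.45
eef_pos: [0.6123, 0.0189, 0.1269]
eef_rot: [-1.571, -0.001, -2.31]
force: [-4.2, -2.3, 2.4]
width: 0.0139
```

```bash
python3 -m crank '[{"dx":0,"dy":0,"dz":0,"wx":0,"wy":0,"wz":0,"grip":0.2},{"dx":0,"dy":0,"dz":0,"wx":0,"wy":0,"wz":0,"grip":0},{"dx":0,"dy":0,"dz":0,"wx":0,"wy":0,"wz":0,"grip":-0.2},{"dx":0,"dy":0,"dz":0.06,"wx":0,"wy":0,"wz":0,"grip":-0.2},{"dx":0,"dy":0,"dz":0.08,"wx":0,"wy":0,"wz":0,"grip":-0.4},{"dx":0,"dy":0,"dz":0.05,"wx":0,"wy":0,"wz":0,"grip":-0.4},{"dx":-0.03,"dy":-0.06,"dz":0,"wx":0,"wy":0,"wz":0,"grip":-0.4},{"dx":-0.05,"dy":-0.07,"dz":0,"wx":0,"wy":0,"wz":0,"grip":-0.4},{"dx":-0.05,"dy":-0.07,"dz":0,"wx":0,"wy":0,"wz":0,"grip":-0.4},{"dx":-0.05,"dy":-0.07,"dz":0,"wx":0,"wy":0,"wz":0,"grip":-0.4}]'
python3 -m crank '[{"dx":-0.05,"dy":-0.08,"dz":0,"wx":0,"wy":0,"wz":0,"grip":-0.4},{"dx":-0.05,"dy":-0.08,"dz":0,"wx":0,"wy":0,"wz":0,"grip":-0.4},{"dx":-0.05,"dy":-0.08,"dz":0,"wx":0,"wy":0,"wz":0,"grip":-0.4},{"dx":-0.05,"dy":-0.08,"dz":0,"wx":0,"wy":0,"wz":0,"grip":-0.4},{"dx":-0.05,"dy":-0.08,"dz":0,"wx":0,"wy":0,"wz":0,"grip":-0.4},{"dx":-0.03,"dy":-0.08,"dz":0,"wx":0,"wy":0,"wz":0,"grip":-0.4},{"dx":0,"dy":0,"dz":0,"wx":0,"wy":0,"wz":0,"grip":-0.4},{"dx":0,"dy":0,"dz":0,"wx":0,"wy":0,"wz":0,"grip":-0.4}]'
python3 - <<'E'
from h import *
a=snap('top');b=snap('side')
for n in('flat','charged1'):
 for c in ('top','side'): print(n,[(round(r['conf'],2),np.round(ray(c,r['uv'],.062)[:2],3).tolist(),np.round(ray(c,r['uv'],.032)[:2],3).tolist()) for r in cams.place_of(n,c)])
print(blobs(a,'top',(5,150,120),(18,255,255),.150,(240,130,290,185)))
print(blobs(a,'top',(0,120,60),(10,255,255),.085,(235,180,300,235),20))
cv2.imwrite('pics/q.png',cv2.resize(a[80:290,110:400],(800,579),interpolation=2)[:,:,::-1]);cv2.imwrite('pics/r.png',b[:,:,::-1])
E
```

```text
clock: 55.45
eef_pos: [0.522, -0.1165, 0.2216]
eef_rot: [-1.57, 0.0, -2.308]
force: [0.2, -1.3, -0.6]
width: 0.0614
clock: 56.25
eef_pos: [0.3826, -0.356, 0.2213]
eef_rot: [-1.571, 0.001, -2.311]
force: [0.8, 0.4, -0.1]
width: 0.0616
flat [(0.8, [0.491, -0.001], [0.497, -0.0]), (0.56, [0.47, -0.322], [0.476, -0.329])]
flat [(0.69, [0.497, 0.003], [0.523, -0.029]), (0.54, [0.332, 0.181], [0.352, 0.156])]
charged1 [(0.87, [0.576, 0.321], [0.584, 0.328]), (0.7, [0.43, 0.328], [0.435, 0.336]), (0.64, [0.349, 0.325], [0.351, 0.333]), (0.61, [0.593, -0.286], [0.601, -0.292]), (0.54, [0.502, 0.318], [0.509, 0.325]), (0.26, [0.716, -0.285], [0.727, -0.291])]
charged1 [(0.89, [0.567, -0.245], [0.597, -0.287]), (0.85, [0.484, 0.341], [0.51, 0.323]), (0.84, [0.549, 0.338], [0.578, 0.32]), (0.81, [0.336, 0.349], [0.356, 0.332]), (0.61, [0.407, 0.342], [0.43, 0.324])]
[(171, [260, 158], [0.6078, 0.02], 47.1, [[607.6, 21.4], [77.6, 18.1], 48.0])]
[(274, [265, 202], [0.4968, -0.0023], 98.3, [[497.4, -2.3], [52.4, 51.9], 30.0])]
```

View pics/q.png

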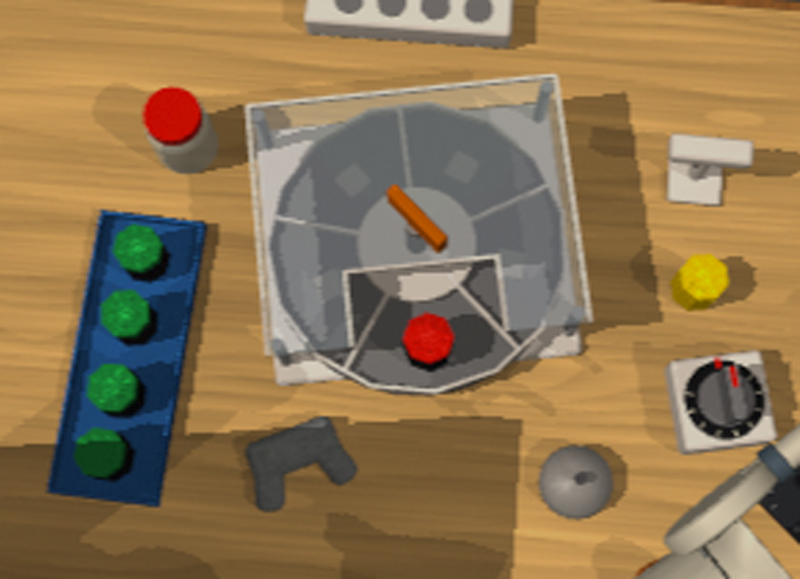

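View pics/r.png

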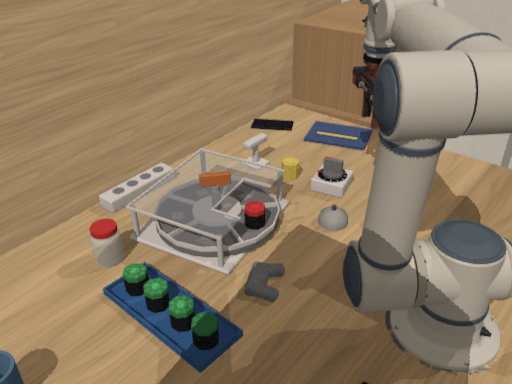

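Run:
```python
from h import *
P=ray('top',(375.3,213.4),.094)[:2];Q=ray('top',(377.5,220.3),.094)[:2];A=np.array([.4655,-.322])
d=lambda v:np.degrees(np.arctan2(v[1],v[0])).round(1)
M=ray('top',(110+717/2.759,80+364/2.759),.05)[:2]
print(P,Q,d(P-Q),d((P+Q)/2-A),'mark',M,d(M-A)); s=arm.state(); print(s['clock'],s['force'])
```

```text
[ 0.48610884 -0.31772437] [ 0.4666779  -0.32428855] 18.7 5.2 mark [ 0.49813939 -0.31271371] 15.9
56.55 [ 1.24365503  0.31618688 -0.05494457]
```

```bash
python3 -c "from station import job; print(job.job_done())"
```

```text
the job is handed in; nothing more can be done
None
```

The job is handed in, at about 57 s on the robot's clock. No verdict was reported.

- **Timer:** I turned the knob counter-clockwise first, until the rising torque and the bar starting to twist in the grip showed the zero stop. In the last picture its pointer lines up with the red mark. My pixel estimates of the pointer's angle scattered between about 5° and 19°, against 12–16° for the mark. The stop itself is therefore the firmer evidence.
- **Charged banks:** All four green-topped banks are standing in the blue tray, about 75 mm apart and none stacked. Both cameras confirm this. The fourth sat about 3 cm further out than the others when its turn came; I located it again and took it out normally.
- **Red bank:** It is still on the carousel at a bearing of about 190°, and the middle of the open front is also at about 190°. The picture shows it centred in the cut-out.
- **Other things on the desk:** The jar, bell, webcam mount, controller grip and the yellow look-alike looked undisturbed in the last pictures. The orange look-alike was hidden by the arm in those pictures; it was last found in place at about 49 s. The largest reported force was about 17 N, and the robot touched nothing at hand-in.

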